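# Set a plate stacker with its eccentric bolt and gauge, then load and square it

## Robot

A 6-joint arm with a two-finger parallel gripper is mounted at the origin on the work surface. World frame = base frame: x ahead of the robot, y to its left, z up, the work surface at z = 0. Lengths are in m, angles in rad, forces in N, time in s.
With the tool pointing down it reaches from about 0.425 to 0.95 m from the base axis. Payload 14.7 kg.
Tool frame: the origin (TCP) lies at the very end of the fingers, on their centre line; the grasp point (between the pads) lies 19 mm behind it; z points along the fingers, x is the direction in which the jaws open and shut, and the axes are right-handed (so a half turn about z gives the same grasp; the last joint's range is limited). The gripper opens to 85 mm and grips with 20 to 120 N. Pads are 22 mm wide; open, the fingers measure 114 mm over their backs; the gripper's body (76 mm by 85 mm) begins 54 mm behind the grasp point. The pads swing forward as they close: fully open they stand 13 mm farther back than shut.
Start: joints at [1.292, 0.48, 1.596, -0, 1.065, -0.047], TCP at [0.149, 0.633, 0.231] pointing down, gripper open.
Joint ranges: [-2.75, 2.75], [-0.82, 2.05], [0.23, 2.67], [-1.56, 4.7], [0.09, 2.69], [-2.92, 2.92]. Speed limits (rad/s): [1.89, 1.89, 2.39, 3.01, 3.01, 3.01].

## Interface

Orientations are given as a unit quaternion [x, y, z, w].
In Python, from rig import bot gives the robot as it stands.
- The arm moves only by the tool apply_moves, never from a script. Its argument "steps" is a list of rows, each an object with "travel": the shift along the tool's x, y, z in cm, a list of three; "turn": the turn about the tool's z in rad; "jaw": the gripper command: -1 is fully open, 1 is shut, values between are in proportion. A call has 1 to 5 rows; each row is the pose to reach, as a shift and turn from the pose measured when the call began, along the tool's axes at that moment; what a row does not reach only later rows make up. A row lasts 1/8 s, in which the tool goes at most 62.5 mm and 10.7 degrees, less where a joint would pass 70% of its speed; a pose out of reach is approached as far as the arm can. A call with a gripper value outside its range is refused whole. The fingers move at their own pace and stop on an object; the grip force is fixed at half the most. Time passes only in rows, so rows that repeat a pose let the fingers close. It gives the time, the measured TCP pose, the force and the opening at its end, in the units of the state.
- bot.sense(): the state, without advancing time (a new reading comes with each control period).
- bot.read_camera(name): name is "side" or "top"; returns the picture (400x640x3 uint8, red, green, blue); there is no depth.
- bot.camera_params(name): a dict with "fx", "fy", "cx", "cy" (pixels), "dist_coeffs" ([k1, k2, p1, p2, k3] as OpenCV has them; the pictures are not rectified), "R" (3x3) and "t" (3): a world point X has camera coordinates R X + t. Camera axes: x right, y down, z forward; pixel columns grow to the right and rows downward; lengths in m; the calibration is good to about 2 mm. A picture is of the moment at which its call begins. camera_params takes no time and is no camera call.
- bot.finish_job(): hands the job in, once; it reports no verdict.
The state is a dict: "clock": time; "joint_positions": joint angles; "joint_vel": joint speeds; "joint_efforts": joint torques, N m; "eef_pos": TCP position; "tcp_rot": TCP orientation; "contact_force": force on the tool from outside, world axes, zero at the start; "torque": the same for the moment, N m; "gripper_width": finger opening in m.
Only numpy, scipy, OpenCV 4.12 (cv2) and the standard library are available. Lean on these libraries where they do the work, as an engineer would, in place of code of your own. Each camera call takes 0.05 s, during which the arm holds its last target. There are 200 camera calls.

## Task

Lay the yellow gauge bar across the near (open) end of the stacking fixture's channel and turn the black-headed eccentric bolt until the red fence leaves the bar just free to slide, with a play of 1 to 2 mm; then prove it by sliding the bar along the bed up to the blue end stop, and put the bar back on its black rubber mat. Then lay all the white filter plates on the grey mat (two to four of them) flat on one another between the fences, and tap the stack until every plate's edge is flush against the end stop. Leave the set gap as it is and do not disturb the beaker, the jar or the screwdriver.

Things in the scene. Friction and masses are not known exactly. Their poses are not given: they have to be found in the camera images.
- fixture: fixed aluminium base 165 x 300 x 12 mm. Origin on the table under the foot of the stop face; x along the channel to the stop, y across it to the bolt. Bed at z = 12 mm, x -115 to +50, y -115 to +185. End stop: two blue posts 20 mm wide (y), 16 thick, 44 high over the bed, at y +-42 mm, faces at x = 0; the 64 mm notch between them is free for a finger. Channel open at the near end (-x)
- fixed_fence: steel fence, 90 mm long (fixture x -90 to 0), 16 thick, 44 high over the bed plus an outward flared lip (54 in all). Origin on its inner face at bed height, stop end; axes parallel to the fixture's, y points across the channel to the red fence. Clamped by hand: its inner face is at fixture y = -66 to -60 mm, different each time
- fence_face (a point): point on the inner face of the red moving fence, at bed height, stop end. Fence of the same size and lip as the fixed one; it moves across the channel only when the bolt is turned. Its y in the fixed fence's frame is the gap: 123 to 129 mm with the bolt at 0
- cam (a joint): angle of the eccentric bolt, 0 to 2.0 rad, growing clockwise seen from above. Turning it clockwise closes the gap: evenly, 9.5 mm per rad, 19 mm over the whole range. It starts at 0 to 0.5. It stays where it is left (friction 0.12 N m).
- cam_head (a point): middle of the bolt's black bar head, on its axis (fixture x -30, y +137 mm), 55 mm over the table. Bar 58 mm long, 16 thick, 30 tall (40 to 70 mm over the table); it lies along the fixture's x at joint value 0 and turns with it; yellow mark at the end that points to the stop at 0. Brass eccentric disc below it, 22 mm radius
- gauge: yellow square aluminium gauge bar with a black grip band round its middle, 30 mm (x) x 112 mm (y, the gauging length) x 30 mm, about 0.25 kg; all four long sides are alike. Origin at the centre of the bar. Starts lying on its mat, y along the mat's x; flush at the end stop its origin is at fixture x = -15 mm
- gauge_mat: black rubber mat, fixed, 160 (x) x 90 (y) x 4 mm, origin at the centre of its underside; the gauge bar starts on it with its length along the mat's x and is to be put back on it in any direction, its middle on the mat.
- plate0: white filter plate with blue ribs, 60 mm (x) x 110 mm (y) x 10 mm, about 0.08 kg, may be absent. Origin at the centre of its underside. It starts lying flat, somewhere on the grey mat (4 mm thick); in the stack its y lies across the channel, so that flush at the end stop its origin is at fixture x = -30 mm.
- plate1: white filter plate with blue ribs, 60 mm (x) x 110 mm (y) x 10 mm, about 0.08 kg, may be absent. Origin at the centre of its underside. It starts lying flat, somewhere on the grey mat (4 mm thick); in the stack its y lies across the channel, so that flush at the end stop its origin is at fixture x = -30 mm.
- plate2: white filter plate with blue ribs, 60 mm (x) x 110 mm (y) x 10 mm, about 0.08 kg, may be absent. Origin at the centre of its underside. It starts lying flat, somewhere on the grey mat (4 mm thick); in the stack its y lies across the channel, so that flush at the end stop its origin is at fixture x = -30 mm.
- plate3: white filter plate with blue ribs, 60 mm (x) x 110 mm (y) x 10 mm, about 0.08 kg, may be absent. Origin at the centre of its underside. It starts lying flat, somewhere on the grey mat (4 mm thick); in the stack its y lies across the channel, so that flush at the end stop its origin is at fixture x = -30 mm.
- beaker: bystander: low glass beaker, 70 mm across, 65 mm tall, origin under its centre
- sample_jar: bystander: amber jar with black cap, 68 mm across, 65 mm tall, origin under its centre
- screwdriver: bystander: screwdriver lying on the table in front of the fixture

How it is judged:
On the way, in this order (a step that is already met when the one before it is completed fails the run):
1. the gauge bar lies across the near end of the channel and the fence is set to it (gap 112.2 to 115.2 mm) (y of fence_face in the frame of fixed_fence between 0.1122 and 0.1152 m and z of gauge in the frame of fixture between 0.024 and 0.032 m and y of gauge in the frame of fixed_fence between 0.052 and 0.064 m and angle between the y axis of gauge and the y axis of fixture, either way round below 0.08 rad and x of gauge in the frame of fixture between -0.095 and -0.055 m), for 0.2 s.
2. the bar slides along the bed, at half way (y of fence_face in the frame of fixed_fence between 0.1122 and 0.1152 m and z of gauge in the frame of fixture between 0.024 and 0.032 m and y of gauge in the frame of fixed_fence between 0.052 and 0.064 m and angle between the y axis of gauge and the y axis of fixture, either way round below 0.08 rad and x of gauge in the frame of fixture between -0.05 and -0.025 m), for 0.1 s.
3. the bar has been slid up to the end stop (y of fence_face in the frame of fixed_fence between 0.1122 and 0.1152 m and z of gauge in the frame of fixture between 0.024 and 0.032 m and y of gauge in the frame of fixed_fence between 0.052 and 0.064 m and angle between the y axis of gauge and the y axis of fixture, either way round below 0.08 rad and x of gauge in the frame of fixture between -0.0185 and -0.011 m), for 0.1 s.
At the end, for the whole second after the job is handed in: The gap between the fences is 112.2 to 115.2 mm; the gauge bar rests on its mat (its middle on the mat); every plate lies flat between the fences, square to the channel and flush with the end stop (within 3.5 mm of it), at rest (y of fence_face in the frame of fixed_fence between 0.1122 and 0.1152 m and x of gauge in the frame of gauge_mat between -0.07 and 0.07 m and y of gauge in the frame of gauge_mat between -0.045 and 0.045 m and z of gauge in the frame of gauge_mat below 0.026 m and linear speed of each of gauge, plate0, plate1, plate2, plate3 below 0.02 m/s and x of plate0 in the frame of fixture between -0.0335 and -0.027 m and y of plate0 in the frame of fixed_fence between 0.052 and 0.063 m and z of plate0 in the frame of fixture between 0.009 and 0.068 m and angle between the z axis of each of plate0, plate1, plate2, plate3 and the z axis of fixture, either way round below 0.06 rad and angle between the x axis of each of plate0, plate1, plate2, plate3 and the x axis of fixture, either way round below 0.06 rad and x of plate1 in the frame of fixture between -0.0335 and -0.027 m and y of plate1 in the frame of fixed_fence between 0.052 and 0.063 m and z of plate1 in the frame of fixture between 0.009 and 0.068 m and x of plate2 in the frame of fixture between -0.0335 and -0.027 m and y of plate2 in the frame of fixed_fence between 0.052 and 0.063 m and z of plate2 in the frame of fixture between 0.009 and 0.068 m and x of plate3 in the frame of fixture between -0.0335 and -0.027 m and y of plate3 in the frame of fixed_fence between 0.052 and 0.063 m and z of plate3 in the frame of fixture between 0.009 and 0.068 m); the robot touches nothing.
It fails at once if a bystander is moved more than 30 mm (distance of any of beaker, sample_jar, screwdriver from where it was at the start of the episode above 0.03 m).
Of plate0, plate1, plate2, plate3 only 2 to 4 are there at a start; the rules pass over those that are not, and their reading is None.
At some moment in a run one of gauge, plate0, plate1, plate2, plate3 may be knocked a few centimetres aside while the robot is not near it.
Once in a run the grip may slacken for a moment while it holds something.
It also fails if it takes over 210 s, if anything falls off the work surface, if the arm or the gripper's body presses on something with over 40 N, if the wrist force passes 120 N, or if a joint passes its speed limit or range.

## Working session

There is one attempt and no reset: what is moved stays moved. The work goes in short steps, Python scripts to look and compute and a tool call to move; the robot and the scene stay as the last step left them, time stands still between calls to the robot, and variables do not carry over. Pictures are saved under pics/ and viewed, about 12 in all and at most 16, crops included, and the job is handed in when it is done.

Besides the shell and the picture viewer there is one more tool, called after "Emit:" as a command line: name --argument value ..., lists and objects as JSON in quotes. apply_moves: Moves the arm, as the interface text tells. Its arguments: {"type":"object","properties":{"steps":{"type":"array"}},"required":["steps"]}

```bash
ls; mkdir -p pics
cat > h.py <<'E'
import numpy as np, cv2
from rig import bot
from scipy.spatial.transform import Rotation as Ro
def snap(n,f,crop=None,sc=1):
    im=bot.read_camera(n)[:,:,::-1].copy(); cv2.imwrite('pics/raw_'+f+'.png',im)
    if crop: x0,y0,x1,y1=crop; im=im[y0:y1,x0:x1]
    if sc!=1: im=cv2.resize(im,None,fx=sc,fy=sc,interpolation=cv2.INTER_CUBIC)
    cv2.imwrite('pics/'+f+'.png',im); return im
def P(n):
    p=bot.camera_params(n); K=np.array([[p['fx'],0,p['cx']],[0,p['fy'],p['cy']],[0,0,1.]])
    return K,np.array(p['dist_coeffs'],float),np.array(p['R']),np.array(p['t'])
def ray(n,uv,z):
    K,d,R,t=P(n); q=cv2.undistortPoints(np.array(uv,float).reshape(-1,1,2),K,d).reshape(-1,2)
    D=np.c_[q,np.ones(len(q))]@R; C=-R.T@t
    return C+D*((np.asarray(z)-C[2])/D[:,2])[:,None]
def proj(n,X):
    K,d,R,t=P(n); return cv2.projectPoints(np.array(X,float).reshape(-1,1,3),cv2.Rodrigues(R)[0],t,K,d)[0].reshape(-1,2)
def move(target,yaw=None):
    "shift in tool axes cm to world target"
    s=bot.sense(); r=Ro.from_quat(s['tcp_rot']); return np.round(r.inv().apply(np.array(target)-s['eef_pos'])*100,2)
E
python3 - <<'E'
from h import *
print(bot.sense())
for n in('top','side'):
    snap(n,n+'0',sc=1.25); p=bot.camera_params(n); print(n,p['fx'],-np.array(p['R']).T@p['t'],p['R'],p['dist_coeffs'])
E
```

```text
pics
{'clock': 0.0, 'joint_positions': array([ 1.29240804e+00,  4.80847361e-01,  1.59692477e+00, -1.53583105e-05,
        1.06509882e+00, -4.65862220e-02]), 'joint_vel': array([-9.92098851e-04,  6.55082566e-04, -3.84428918e-05, -6.86968593e-04,
        2.01619427e-03,  2.10141456e-03]), 'joint_efforts': array([ 2.86752918e-03, -9.50653267e+01, -4.30181658e+01,  2.09625573e-04,
        1.23863915e-02, -9.75101966e-05]), 'eef_pos': array([0.14917857, 0.63219117, 0.23064335]), 'tcp_rot': array([ 7.84131369e-01,  6.20594543e-01, -5.15189389e-04,  3.78335675e-04]), 'contact_force': array([-0.84813319, -0.23810443,  0.11910093]), 'torque': array([0.00425825, 0.00043073, 0.01982707]), 'gripper_width': 0.08522223859291536}
top 520.4296555272178 [0.32501301 0.04028738 1.32057023] [[-0.02137668 -0.9997707  -0.00126166]
 [-0.98139551  0.0212246  -0.19082027]
 [ 0.19080329 -0.00284092 -0.98162418]] [0.0290365 0.        0.        0.        0.       ]
side 437.5747533432062 [ 0.39675284 -1.06139569  0.70586464] [[ 0.98891562 -0.1477846  -0.01433906]
 [-0.08809035 -0.50622729 -0.85788928]
 [ 0.11952401  0.84964324 -0.51363447]] [-0.06494379  0.          0.          0.          0.        ]
```

View pics/top0.png

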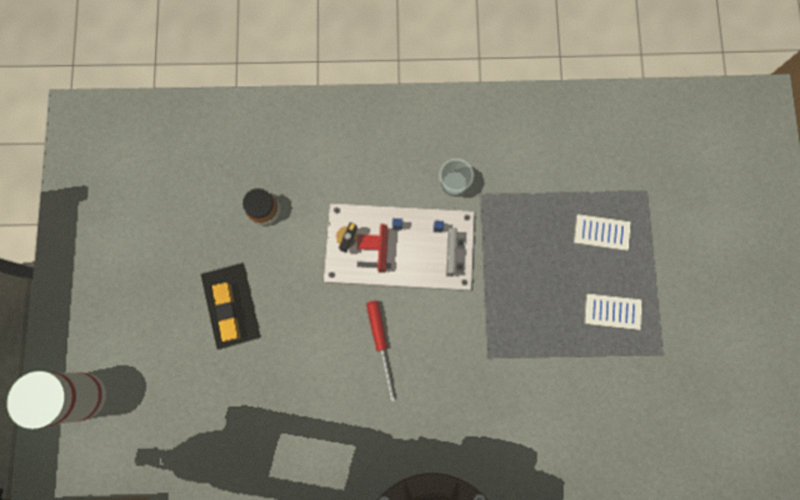

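View pics/side0.png

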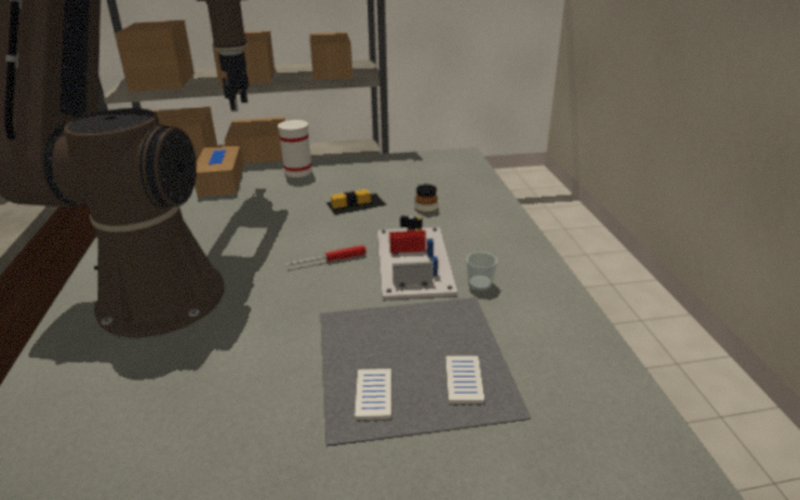

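Top view: fixture at about (400,247), stop posts at (398,224) and (439,225), so the fixture's +x points up and +y points left. The gauge is on its mat at (226,311). Two plates sit at (602,233) and (613,312). The bar head is at (347,237). Next, enlarged crops.

Run:
```python
from h import *
im=cv2.imread('pics/raw_top0.png')
c=im[158:238,254:384]; cv2.imwrite('pics/fx.png',cv2.resize(c,None,fx=6,fy=6,interpolation=cv2.INTER_CUBIC))
a=im[205:285,155:215]; a=cv2.resize(a,None,fx=5,fy=5,interpolation=cv2.INTER_CUBIC)
b=im[165:270,450:520]; b=cv2.resize(b,None,fx=5,fy=5,interpolation=cv2.INTER_CUBIC)
o=np.zeros((525,660,3),np.uint8); o[:400,:300]=a; o[:525,310:660]=b; cv2.imwrite('pics/gp.png',o)
hsv=cv2.cvtColor(im,cv2.COLOR_BGR2HSV)
def rects(m,n=4,z=0):
    cs,_=cv2.findContours(m.astype(np.uint8),cv2.RETR_EXTERNAL,cv2.CHAIN_APPROX_NONE)
    for c in sorted(cs,key=cv2.contourArea)[-n:]:
        r=cv2.minAreaRect(c); q=cv2.boxPoints(r); w=ray('top',q,z); print(np.round(r[0],1),np.round(r[1],1), 'W',np.round(w.mean(0),4), np.round([np.linalg.norm(w[1]-w[0]),np.linalg.norm(w[2]-w[1])],4),'ang',np.round([np.arctan2(*(w[1]-w[0])[1::-1]),np.arctan2(*(w[2]-w[1])[1::-1])],3))
wh=(hsv[...,1]<45)&(hsv[...,2]>150); wh[:, :440]=0; wh[:140]=0
wh=cv2.morphologyEx(wh.astype(np.uint8),cv2.MORPH_CLOSE,np.ones((5,5)))
print('plates');rects(wh,3,0.014)
ye=(hsv[...,0]>15)&(hsv[...,0]<30)&(hsv[...,1]>150)&(hsv[...,2]>120); ye[:,220:]=0
ye=cv2.morphologyEx(ye.astype(np.uint8),cv2.MORPH_CLOSE,np.ones((15,15)))
print('gauge');rects(ye,2,0.034)
print('hint')
```

```text
plates
[481.5 185.4] [44.4 23.3] W [ 0.6059 -0.3654  0.014 ] [0.0619 0.1128] ang [-0.207 -1.741]
[490.4 248.8] [46.  24.4] W [ 0.4432 -0.3746  0.014 ] [0.0617 0.1141] ang [-0.18 -1.7 ]
gauge
[179.3 249.1] [46.  13.3] W [0.4574 0.3984 0.034 ] [0.0327 0.1147] ang [-1.407 -2.931]
hint
```

View pics/fx.png

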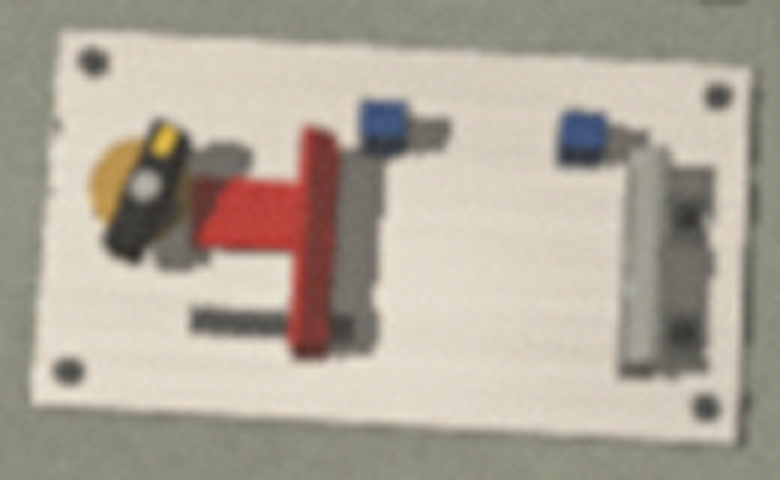

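View pics/gp.png

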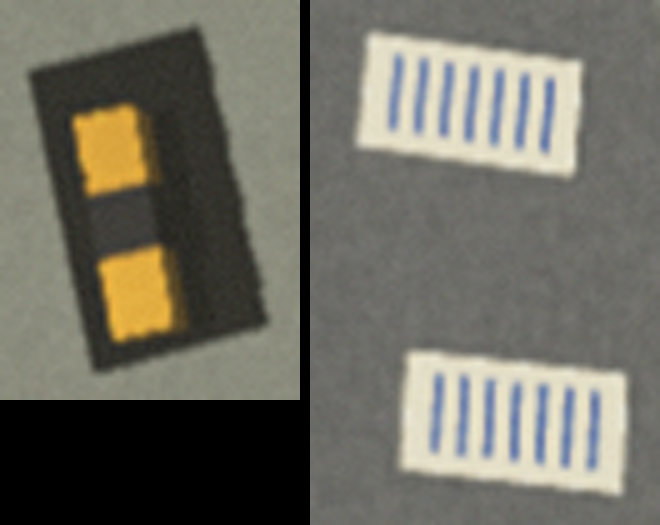

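```bash
cat >> h.py <<'E'
def rd(f,c0,sc,pts): return (np.array(pts,float)+.5)/sc-.5+np.array(c0)
def jaw():
    r=Ro.from_quat(bot.sense()['tcp_rot']).as_matrix(); return np.arctan2(r[1,0],r[0,0])
def st():
    s=bot.sense(); r=Ro.from_quat(s['tcp_rot']).as_matrix()
    print('t%.2f'%s['clock'],'tcp',np.round(s['eef_pos'],4),'jaw %.3f'%jaw(),'tilt %.3f'%np.hypot(r[0,2],r[1,2]),'F',np.round(s['contact_force'],1),'T',np.round(s['torque'],2),'w %.4f'%s['gripper_width'],'j',np.round(s['joint_positions'],2))
def rigid(A,W):
    a=A-A.mean(0); w=W[:,:2]-W[:,:2].mean(0); th=np.arctan2((a[:,0]*w[:,1]-a[:,1]*w[:,0]).sum(),(a*w).sum())
    R=np.array([[np.cos(th),-np.sin(th)],[np.sin(th),np.cos(th)]]); o=W[:,:2].mean(0)-R@A.mean(0); return th,o,(A@R.T+o-W[:,:2])
def go(target,yaw=None):
    "print travel/turn for world target xyz and jaw yaw (mod pi)"
    d=move(target); t=0
    if yaw is not None: t=-((yaw-jaw()+np.pi/2)%np.pi-np.pi/2)
    print('travel',d,'turn %.3f'%t)
E
python3 - <<'E'
from h import *
q=rd(0,(254,158),6,[(62,30),(752,66),(738,443),(32,405)]); W=ray('top',q,.012)
A=np.array([[.05,.185],[.05,-.115],[-.115,-.115],[-.115,.185]]); th,o,e=rigid(A,W); print('fixture',th,o,np.round(e*1000,1))
g=rd(0,(155,205),5,[(75,115),(135,105),(172,332),(113,342)]); w=ray('top',g,.034); print('gauge',w.mean(0)[:2],np.arctan2(*(w[3]-w[0]+w[2]-w[1])[1::-1]), [np.linalg.norm(w[i]-w[i-1]) for i in range(4)])
m=rd(0,(155,205),5,[(30,72),(198,28),(267,325),(95,372)]); w=ray('top',m,.004); print('mat',w.mean(0)[:2],np.arctan2(*(w[3]-w[0]+w[2]-w[1])[1::-1]), [np.linalg.norm(w[i]-w[i-1]) for i in range(4)])
for n,c in(('A',[(370,33),(582,62),(573,178),(357,148)]),('B',[(407,352),(627,374),(620,495),(400,468)])):
    w=ray('top',rd(0,(450-62,165),5,c),.014); print(n,w.mean(0)[:2],'yaxis',np.arctan2(*(w[1]-w[0]+w[2]-w[3])[1::-1]),[np.round(np.linalg.norm(w[i]-w[i-1]),4) for i in range(4)])
R=np.array([[np.cos(th),-np.sin(th)],[np.sin(th),np.cos(th)]])
h=ray('top',rd(0,(254,158),6,[(125,250),(165,130)]),.07); f=(h[:,:2]-o)@R; print('head ends fx',f, 'cam',np.arctan2(-(f[1]-f[0])[1],(f[1]-f[0])[0]))
print('axis',o+R@[-.03,.137])
w=ray('top',rd(0,(254,158),6,[(620,375),(290,350),(328,355)]),[.02,.066,.066]); print('fence ends fx',(w[:,:2]-o)@R)
w=ray('side',np.array([(398,282),(432,279)])/1.25,.012); print((w[:,:2]-o)@R)
st()
E
```

```text
fixture -0.07587561588142158 [0.61583106 0.01278035] [[ 0.6  0.7]
 [ 0.4 -0.7]
 [-0.6 -0.8]
 [-0.4  0.7]]
gauge [0.4569756  0.39830589] -2.9470336574326885 [np.float64(0.11462587979097091), np.float64(0.02986256008150131), np.float64(0.11461979257848001), np.float64(0.02888861694806279)]
mat [0.4724318  0.39510874] -2.893560702921242 [np.float64(0.15703634470241187), np.float64(0.08732456990489978), np.float64(0.15676177849705802), np.float64(0.08765325054873473)]
A [ 0.60528561 -0.36582401] yaxis -1.735001496330935 [np.float64(0.0613), np.float64(0.1087), np.float64(0.0613), np.float64(0.1099)]
B [ 0.44266161 -0.37433946] yaxis -1.7027555843863196 [np.float64(0.0585), np.float64(0.1097), np.float64(0.0609), np.float64(0.1089)]
head ends fx [[-0.05672673  0.14356471]
 [-0.00572609  0.13081625]] cam 0.24494726644251139
axis [0.59630237 0.15166027]
fence ends fx [[-0.08947706 -0.062865  ]
 [-0.09366163  0.07398976]
 [-0.0948782   0.05843305]]
[[-0.0772685  -0.06570041]
 [ 0.00057125 -0.06084486]]
t0.10 tcp [0.1492 0.6323 0.2307] jaw 1.339 tilt 0.001 F [-0.3  0.1  0.1] T [-0.02  0.03 -0.01] w 0.0852 j [ 1.29  0.48  1.6   0.    1.07 -0.05]
```

Run:
```python
from h import *
print(ray('top',[(80,317)],0), ray('side',[(297/1.25,176/1.25)],0))
go([.457,.398,.23],1.766); go([.457,.398,.09],1.766)
```

```text
[[0.29921534 0.64485593 0.        ]] [[0.29758033 0.64191997 0.        ]]
travel [-15.73  35.34   0.09] turn -0.427
travel [-15.72  35.34  14.09] turn -0.427
```

Emit:
apply_moves --steps '[{"travel": [-2.5, 5.6, 0], "turn": -0.1, "jaw": -1}, {"travel": [-5, 11.2, 0], "turn": -0.25, "jaw": -1}, {"travel": [-7.5, 16.8, 0], "turn": -0.427, "jaw": -1}, {"travel": [-10, 22.4, 0], "turn": -0.427, "jaw": -1}, {"travel": [-12.5, 28, 3], "turn": -0.427, "jaw": -1}]'

```text
clock: 0.72
eef_pos: [0.3899, 0.4498, 0.2053]
tcp_rot: [0.635, 0.773, 0.001, 0.0]
contact_force: [0.1, 1.4, 0.2]
gripper_width: 0.0853
```

Run:
```python
from h import *
st();go([.457,.398,.09],1.766)
```

```text
t0.72 tcp [0.3899 0.4498 0.2053] jaw 1.766 tilt 0.003 F [0.1 1.4 0.2] T [ 0.   -0.01 -0.  ] w 0.0853 j [ 0.81  0.43  1.76 -0.    0.95 -0.96]
travel [-6.4   5.55 11.54] turn 0.000
```

Calls run in sequence, so I can chain a move with its check.

Emit:
apply_moves --steps '[{"travel": [-3, 2.7, 4], "turn": 0, "jaw": -0.6}, {"travel": [-6, 5.2, 8], "turn": 0, "jaw": -0.4}, {"travel": [-6.4, 5.55, 11.5], "turn": 0, "jaw": -0.3}, {"travel": [-6.4, 5.55, 11.5], "turn": 0, "jaw": -0.3}, {"travel": [-6.4, 5.55, 11.5], "turn": 0, "jaw": -0.3}]'

```text
clock: 1.35
eef_pos: [0.4571, 0.3986, 0.0914]
tcp_rot: [0.635, 0.773, 0.002, 0.0]
contact_force: [0.2, 0.2, 0.4]
gripper_width: 0.0554
```

Run:
```python
from h import *
st();go([.457,.398,.01],1.766)
a=snap('top','g1',(130,180,230,290),4); b=snap('side','g1s',(230,120,350,230),3)
b=cv2.resize(b,(360,330)); o=np.zeros((440,770,3),np.uint8); o[:,:400]=a;o[:330,410:]=b; cv2.imwrite('pics/g1.png',o)
```

```text
t1.35 tcp [0.4571 0.3986 0.0914] jaw 1.766 tilt 0.003 F [0.2 0.2 0.4] T [-0.05  0.02  0.04] w 0.0554 j [ 0.67  0.59  1.82 -0.    0.73 -1.1 ]
travel [-0.07 -0.04  8.14] turn 0.000
```

View pics/g1.png

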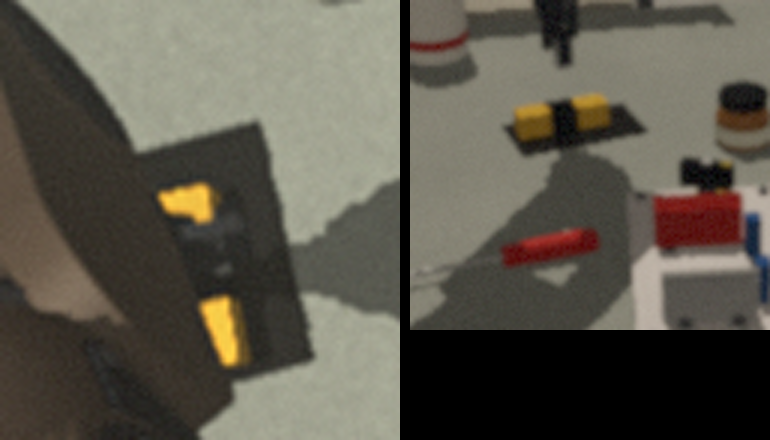

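The side view shows the gripper centred over the grip band, so I'll descend and close.

Emit:
apply_moves --steps '[{"travel": [0, 0, 4], "turn": 0, "jaw": -0.3}, {"travel": [0, 0, 7.9], "turn": 0, "jaw": -0.3}, {"travel": [0, 0, 7.9], "turn": 0, "jaw": 1}, {"travel": [0, 0, 7.9], "turn": 0, "jaw": 1}, {"travel": [0, 0, 7.9], "turn": 0, "jaw": 1}]'

```text
clock: 2.08
eef_pos: [0.4584, 0.4001, 0.0148]
tcp_rot: [0.634, 0.773, 0.004, 0.001]
contact_force: [0.3, -0.2, -2.8]
gripper_width: 0.0287
```

Emit:
apply_moves --steps '[{"travel": [0, 0, 0], "turn": 0, "jaw": 1}, {"travel": [0, 0, -4], "turn": 0, "jaw": 1}, {"travel": [0, 0, -9], "turn": 0, "jaw": 1}, {"travel": [0, 0, -12], "turn": 0, "jaw": 1}, {"travel": [0, 0, -12], "turn": 0, "jaw": 1}]'

```text
clock: 2.7
eef_pos: [0.459, 0.4006, 0.1378]
tcp_rot: [0.634, 0.773, 0.006, 0.001]
contact_force: [-0.7, 0.0, -2.8]
gripper_width: 0.0283
```

Run:
```python
from h import *
st()
th=-.0759;R=np.array([[np.cos(th),-np.sin(th)],[np.sin(th),np.cos(th)]]);o=np.array([.61583,.01278])
p=o+R@[-.075,-.003]; print(p); go([*p,.135],-.076)
```

```text
t2.70 tcp [0.459  0.4006 0.1378] jaw 1.767 tilt 0.012 F [-0.7  0.  -2.8] T [-0.01 -0.02  0.01] w 0.0283 j [ 0.67  0.52  1.79 -0.    0.81 -1.1 ]
[0.54081845 0.01547567]
travel [-39.37   0.5    0.07] turn -1.298
```

Emit:
apply_moves --steps '[{"travel": [-5, 0.1, 0], "turn": 0.185, "jaw": 1}, {"travel": [-10, 0.2, 0], "turn": 0.37, "jaw": 1}, {"travel": [-15, 0.3, 0], "turn": 0.555, "jaw": 1}, {"travel": [-20, 0.4, 0], "turn": 0.74, "jaw": 1}, {"travel": [-25, 0.5, 0], "turn": 0.925, "jaw": 1}]'

```text
clock: 3.32
eef_pos: [0.5123, 0.1547, 0.1355]
tcp_rot: [0.914, 0.406, 0.005, -0.002]
contact_force: [0.5, -0.2, -2.7]
gripper_width: 0.0286
```

Run:
```python
from h import *
st(); go([.5408,.0155,.11],-.076)
```

```text
t3.33 tcp [0.5123 0.1547 0.1355] jaw 0.836 tilt 0.011 F [ 0.5 -0.2 -2.7] T [-0.06 -0.04 -0.02] w 0.0286 j [ 0.23  0.44  1.96  0.01  0.73 -0.61]
travel [-8.45 11.44  2.47] turn 0.912
```

Emit:
apply_moves --steps '[{"travel": [-2.1, 2.9, 0.5], "turn": 0.185, "jaw": 1}, {"travel": [-4.2, 5.8, 1], "turn": 0.37, "jaw": 1}, {"travel": [-6.3, 8.7, 1.5], "turn": 0.555, "jaw": 1}, {"travel": [-8.45, 11.44, 2.4], "turn": 0.74, "jaw": 1}, {"travel": [-8.45, 11.44, 2.4], "turn": 0.912, "jaw": 1}]'

```text
clock: 3.95
eef_pos: [0.5401, 0.0133, 0.1091]
tcp_rot: [0.999, -0.042, 0.003, -0.004]
contact_force: [-0.0, 0.9, -2.6]
gripper_width: 0.0284
```

Run:
```python
from h import *
st(); go([.5408,.0155,.06],-.076)
a=snap('top','g2',(250,150,390,245),5)
b=snap('side','g2s',(290,150,370,245),5)
cv2.imwrite('pics/g2s.png',b)
```

```text
t3.95 tcp [0.5401 0.0133 0.1091] jaw -0.084 tilt 0.010 F [-0.   0.9 -2.6] T [-0.02 -0.   -0.01] w 0.0284 j [-0.04  0.49  1.97  0.01  0.68  0.04]
travel [ 0.02 -0.19  4.91] turn -0.008
```

View pics/g2.png

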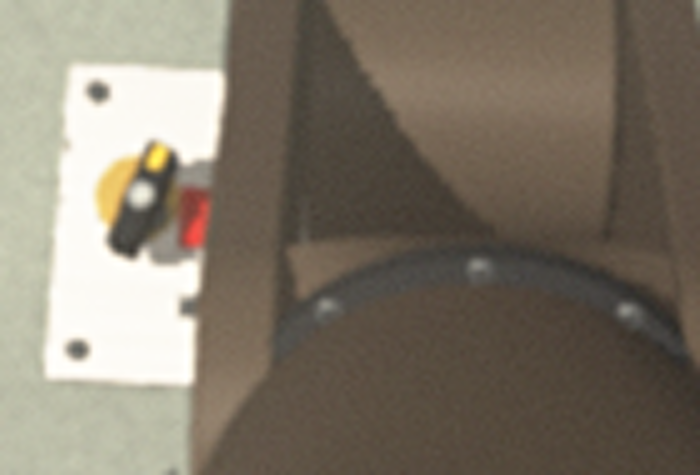

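The top camera is blocked by the arm here, so I'll use the side view.

View pics/g2s.png

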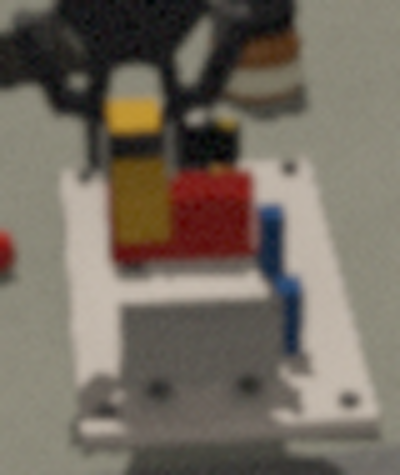

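```bash
cat >> h.py <<'E'
TH=-.0759;RF=np.array([[np.cos(TH),-np.sin(TH)],[np.sin(TH),np.cos(TH)]]);OF=np.array([.61583,.01278])
def fx(x,y): return OF+RF@[x,y]
def tofx(p): return RF.T@(np.array(p)[:2]-OF)
E
python3 - <<'E'
from h import *
s=bot.sense(); c=s['eef_pos'][:2]; ph=jaw(); ux=np.array([np.cos(ph),np.sin(ph)]); uy=np.array([-ux[1],ux[0]])
print('tcp fx',tofx(c))
for z in(.128,.098):
  for y in(-.056,.056):
    q=[np.r_[c+ux*sx*.015+uy*y,z] for sx in(-1,1)]; print(z,y,np.round(((proj('side',q)-[290,150])+.5)*5-.5,0).tolist())
q=[np.r_[fx(x,y),z] for x,y,z in((-.09,-.063,.066),(0,-.063,.056),(-.09,-.063,.012),(-.09,.06,.012),(0,.06,.012),(-.09,.06,.066))]
print(np.round(((proj('side',q)-[290,150])+.5)*5-.5,0).tolist())
E
```

```text
tcp fx [-0.07575617 -0.00365694]
0.128 -0.056 [[114.0, 197.0], [170.0, 194.0]]
0.128 0.056 [[104.0, 103.0], [155.0, 101.0]]
0.098 -0.056 [[116.0, 245.0], [170.0, 242.0]]
0.098 0.056 [[105.0, 148.0], [156.0, 146.0]]
[[119.0, 297.0], [281.0, 305.0], [121.0, 379.0], [109.0, 266.0], [255.0, 259.0], [107.0, 189.0]]
```

Run:
```python
from h import *
go([*fx(-.075,-.0015),.0245],-.076)
```

```text
travel [ 0.02 -0.15  8.52] turn -0.004
```

Emit:
apply_moves --steps '[{"travel": [0, -0.15, 3], "turn": 0, "jaw": 1}, {"travel": [0, -0.15, 6], "turn": 0, "jaw": 1}, {"travel": [0, -0.15, 7.8], "turn": -0.004, "jaw": 1}, {"travel": [0, -0.15, 8.5], "turn": -0.004, "jaw": 1}, {"travel": [0, -0.15, 8.5], "turn": -0.004, "jaw": 1}]'

```text
clock: 4.68
eef_pos: [0.5405, 0.0173, 0.0244]
tcp_rot: [0.999, -0.037, 0.003, -0.004]
contact_force: [-0.1, 0.7, -2.7]
gripper_width: 0.0284
```

Run:
```python
from h import *
st(); print(tofx(bot.sense()['eef_pos']))
```

```text
t4.67 tcp [0.5405 0.0173 0.0244] jaw -0.074 tilt 0.010 F [-0.1  0.7 -2.7] T [ 0.04 -0.   -0.03] w 0.0284 j [-0.03  0.63  2.01  0.02  0.5   0.03]
[-0.07548923 -0.00125036]
```

Emit:
apply_moves --steps '[{"travel": [0, 0, 0.15], "turn": 0, "jaw": 1}, {"travel": [0, 0, 0.15], "turn": 0, "jaw": -0.3}, {"travel": [0, 0, 0.15], "turn": 0, "jaw": -0.3}, {"travel": [0, 0, -4], "turn": 0, "jaw": -0.3}, {"travel": [0, 0, -9], "turn": 0, "jaw": -0.3}]'

```text
clock: 5.3
eef_pos: [0.5392, 0.0166, 0.115]
tcp_rot: [0.999, -0.037, 0.002, -0.004]
contact_force: [0.9, -0.9, 0.6]
gripper_width: 0.0556
```

Run:
```python
from h import *
st(); print(tofx(bot.sense()['eef_pos']))
go([*fx(-.03,.137),.11],-.076-.245+np.pi/2)
```

```text
t5.30 tcp [0.5392 0.0166 0.115 ] jaw -0.074 tilt 0.009 F [ 0.9 -0.9  0.6] T [ 0.01 -0.01  0.03] w 0.0556 j [-0.03  0.48  1.96  0.01  0.7   0.03]
[-0.07666007 -0.00204585]
travel [  4.7  -13.89   0.63] turn -1.323
```

Emit:
apply_moves --steps '[{"travel": [1, -3.5, 0], "turn": -0.185, "jaw": 0}, {"travel": [2, -7, 0], "turn": -0.37, "jaw": 0}, {"travel": [3, -10, 0], "turn": -0.555, "jaw": 0}, {"travel": [4.7, -13.9, 0], "turn": -0.74, "jaw": 0}, {"travel": [4.7, -13.9, 0], "turn": -0.92, "jaw": 0}]'

```text
clock: 5.92
eef_pos: [0.5978, 0.1542, 0.1168]
tcp_rot: [0.91, 0.414, 0.005, -0.002]
contact_force: [-0.4, -1.6, -0.3]
gripper_width: 0.0425
```

Run:
```python
from h import *
st(); 
w=ray('top',rd(0,(250,150),5,[(122,250),(160,146),(140,193)]),.07)[:,:2]; f=(w-OF)@RF;d=f[1]-f[0];print(f,np.arctan2(-d[1],d[0]),np.linalg.norm(d))
go([*fx(-.03,.137),.09],-.076-.245+np.pi/2)
snap('top','c0',(220,130,400,260),4)
```

```text
t5.92 tcp [0.5978 0.1542 0.1168] jaw 0.855 tilt 0.011 F [-0.4 -1.6 -0.3] T [ 0.02  0.01 -0.02] w 0.0425 j [ 0.2   0.56  1.78  0.01  0.79 -0.66]
[[-0.05765472  0.14451775]
 [-0.00452276  0.12962473]
 [-0.02871235  0.13777247]] 0.2732891083448127 0.05517976407340081
travel [-0.32  0.05  2.68] turn -0.395
```

View pics/c0.png

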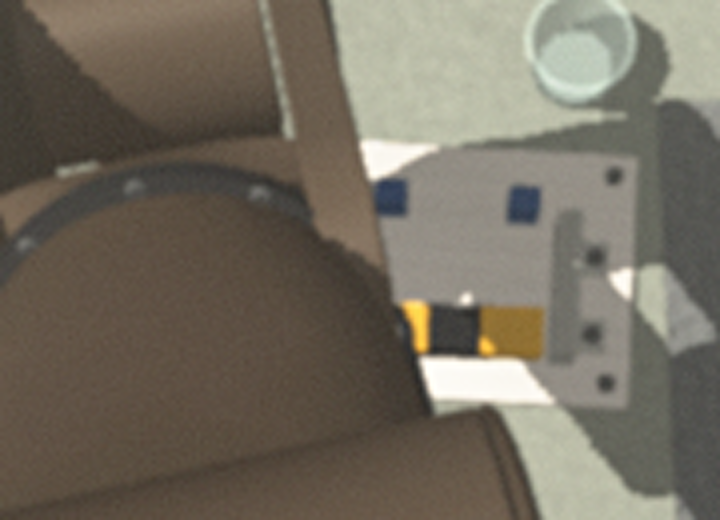

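The bar lies across the near end, from about (400,325) to (542,333), close to the fixed fence. Next I'll turn the jaws onto the bolt head and go down.

Emit:
apply_moves --steps '[{"travel": [-0.3, 0.05, 0], "turn": -0.18, "jaw": 0}, {"travel": [-0.3, 0.05, 2.6], "turn": -0.36, "jaw": 0}, {"travel": [-0.3, 0.05, 5], "turn": -0.367, "jaw": 0}, {"travel": [-0.3, 0.05, 7], "turn": -0.367, "jaw": 0}, {"travel": [-0.3, 0.05, 7.1], "turn": -0.367, "jaw": 0}]'

```text
clock: 6.6
eef_pos: [0.5946, 0.1505, 0.0446]
tcp_rot: [0.817, 0.576, 0.003, -0.002]
contact_force: [0.5, -0.7, 0.0]
gripper_width: 0.0427
```

Run:
```python
from h import *
st(); go([*fx(-.0297,.1372),.045],-.076-.27+np.pi/2)
```

```text
t6.60 tcp [0.5946 0.1505 0.0446] jaw 1.229 tilt 0.008 F [ 0.5 -0.7  0. ] T [ 0.01 -0.05  0.03] w 0.0427 j [ 0.19  0.66  1.83  0.01  0.65 -1.04]
travel [ 0.19  0.14 -0.04] turn 0.004
```

Emit:
apply_moves --steps '[{"travel": [0.19, 0.14, 0], "turn": 0, "jaw": 0}, {"travel": [0.19, 0.14, 0], "turn": 0, "jaw": 1}, {"travel": [0.19, 0.14, 0], "turn": 0, "jaw": 1}, {"travel": [0.19, 0.14, 0], "turn": 0, "jaw": 1}, {"travel": [0.19, 0.14, 0], "turn": 0, "jaw": 1}]'

```text
clock: 7.22
eef_pos: [0.5976, 0.1524, 0.0456]
tcp_rot: [0.817, 0.576, 0.005, -0.002]
contact_force: [0.5, 6.1, 3.1]
gripper_width: 0.015
```

Run:
```python
from h import *
st(); go([*fx(-.03,.137),.045])
```

```text
t7.22 tcp [0.5976 0.1524 0.0456] jaw 1.228 tilt 0.010 F [0.5 6.1 3.1] T [ 0.38 -0.3  -0.1 ] w 0.0150 j [ 0.2   0.66  1.82  0.01  0.65 -1.04]
travel [-0.11 -0.1   0.06] turn 0.000
```

Emit:
apply_moves --steps '[{"travel": [0, 0, 0], "turn": 0.1, "jaw": 1}, {"travel": [0, 0, 0], "turn": 0.2, "jaw": 1}, {"travel": [0, 0, 0], "turn": 0.3, "jaw": 1}, {"travel": [0, 0, 0], "turn": 0.4, "jaw": 1}, {"travel": [0, 0, 0], "turn": 0.4, "jaw": 1}]'

```text
clock: 7.85
eef_pos: [0.5973, 0.1522, 0.0457]
tcp_rot: [0.915, 0.403, 0.004, -0.003]
contact_force: [-2.0, -1.4, -2.6]
gripper_width: 0.0148
```

Run:
```python
from h import *
st(); snap('top','c1')
```

```text
t7.85 tcp [0.5973 0.1522 0.0457] jaw 0.829 tilt 0.009 F [-2.  -1.4 -2.6] T [-0.75  0.36 -0.15] w 0.0148 j [ 0.2   0.66  1.82  0.01  0.65 -0.64]
```

Emit:
apply_moves --steps '[{"travel": [0, 0, 0], "turn": 0.05, "jaw": 1}, {"travel": [0, 0, 0], "turn": 0.1, "jaw": 1}, {"travel": [0, 0, 0], "turn": 0.1, "jaw": 1}]'

```text
clock: 8.28
eef_pos: [0.5972, 0.1522, 0.0457]
tcp_rot: [0.934, 0.358, 0.004, -0.003]
contact_force: [0.0, -1.5, -5.2]
gripper_width: 0.0147
```

Run:
```python
from h import *
st()
```

```text
t8.28 tcp [0.5972 0.1522 0.0457] jaw 0.732 tilt 0.009 F [ 0.  -1.5 -5.2] T [-0.78  0.17 -0.13] w 0.0147 j [ 0.2   0.66  1.82  0.01  0.65 -0.54]
```

Emit:
apply_moves --steps '[{"travel": [0, 0, 0], "turn": 0.05, "jaw": 1}, {"travel": [0, 0, 0], "turn": 0.05, "jaw": 1}]'

```text
clock: 8.52
eef_pos: [0.5971, 0.1521, 0.0457]
tcp_rot: [0.942, 0.336, 0.003, -0.003]
contact_force: [-0.1, -0.2, -6.0]
gripper_width: 0.0148
```

Run:
```python
from h import *
st()
```

```text
t8.53 tcp [0.5971 0.1521 0.0457] jaw 0.684 tilt 0.009 F [-0.1 -0.2 -6. ] T [-0.69  0.05 -0.13] w 0.0148 j [ 0.2   0.66  1.82  0.01  0.65 -0.5 ]
```

Emit:
apply_moves --steps '[{"travel": [0, 0, 0], "turn": 0.05, "jaw": 1}, {"travel": [0, 0, 0], "turn": 0.05, "jaw": 1}]'

```text
clock: 8.78
eef_pos: [0.5971, 0.1521, 0.0457]
tcp_rot: [0.95, 0.313, 0.003, -0.003]
contact_force: [-1.2, -0.8, -6.2]
gripper_width: 0.015
```

Run:
```python
from h import *
st(); snap('side','c2s',(290,150,370,245),5)
```

```text
t8.78 tcp [0.5971 0.1521 0.0457] jaw 0.637 tilt 0.009 F [-1.2 -0.8 -6.2] T [-0.7   0.14 -0.13] w 0.0150 j [ 0.2   0.66  1.82  0.01  0.65 -0.45]
```

View pics/c2s.png

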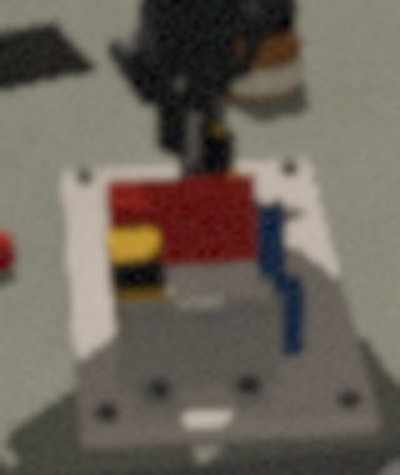

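The bar is still between the fences and Tz is steady at -0.13, which is just the bolt friction. So it's not touching yet, and I'll keep turning in small steps.

Emit:
apply_moves --steps '[{"travel": [0, 0, 0], "turn": 0.05, "jaw": 1}, {"travel": [0, 0, 0], "turn": 0.05, "jaw": 1}]'

```text
clock: 9.07
eef_pos: [0.597, 0.1521, 0.0457]
tcp_rot: [0.957, 0.29, 0.003, -0.003]
contact_force: [-0.2, -2.1, -5.6]
gripper_width: 0.0148
```

Run:
```python
from h import *
st()
```

```text
t9.07 tcp [0.597  0.1521 0.0457] jaw 0.589 tilt 0.009 F [-0.2 -2.1 -5.6] T [-0.78  0.14 -0.05] w 0.0148 j [ 0.2   0.66  1.82  0.01  0.65 -0.4 ]
```

Emit:
apply_moves --steps '[{"travel": [0, 0, 0], "turn": 0.05, "jaw": 1}, {"travel": [0, 0, 0], "turn": 0.05, "jaw": 1}]'

```text
clock: 9.32
eef_pos: [0.597, 0.1521, 0.0457]
tcp_rot: [0.964, 0.267, 0.003, -0.003]
contact_force: [-0.7, -1.4, -5.4]
gripper_width: 0.015
```

Run:
```python
from h import *
st()
```

```text
t9.32 tcp [0.597  0.1521 0.0457] jaw 0.541 tilt 0.009 F [-0.7 -1.4 -5.4] T [-0.79  0.11 -0.12] w 0.0150 j [ 0.2   0.66  1.82  0.01  0.65 -0.35]
```

Emit:
apply_moves --steps '[{"travel": [0, 0, 0], "turn": 0.05, "jaw": 1}, {"travel": [0, 0, 0], "turn": 0.05, "jaw": 1}]'

```text
clock: 9.57
eef_pos: [0.5969, 0.152, 0.0457]
tcp_rot: [0.97, 0.244, 0.003, -0.003]
contact_force: [-0.2, -2.3, -5.8]
gripper_width: 0.0147
```

Run:
```python
from h import *
st(); s=bot.read_camera('side')[:,:,::-1]; cv2.imwrite('pics/raw_c3s.png',s)
```

```text
t9.57 tcp [0.5969 0.152  0.0457] jaw 0.493 tilt 0.009 F [-0.2 -2.3 -5.8] T [-0.82  0.23 -0.11] w 0.0147 j [ 0.2   0.66  1.82  0.01  0.65 -0.31]
```

Emit:
apply_moves --steps '[{"travel": [0, 0, 0], "turn": 0.07, "jaw": 1}, {"travel": [0, 0, 0], "turn": 0.14, "jaw": 1}, {"travel": [0, 0, 0], "turn": 0.14, "jaw": 1}]'

```text
clock: 10.0
eef_pos: [0.5968, 0.1519, 0.0457]
tcp_rot: [0.984, 0.176, 0.003, -0.003]
contact_force: [-0.8, -2.4, -4.6]
gripper_width: 0.0148
```

Run:
```python
from h import *
st()
```

```text
t10.00 tcp [0.5968 0.1519 0.0457] jaw 0.355 tilt 0.008 F [-0.8 -2.4 -4.6] T [-0.86  0.3  -0.16] w 0.0148 j [ 0.2   0.66  1.82  0.01  0.65 -0.17]
```

Emit:
apply_moves --steps '[{"travel": [0, 0, 0], "turn": 0.05, "jaw": 1}, {"travel": [0, 0, 0], "turn": 0.05, "jaw": 1}]'

```text
clock: 10.25
eef_pos: [0.5968, 0.152, 0.0457]
tcp_rot: [0.988, 0.153, 0.003, -0.003]
contact_force: [-0.8, -2.8, -5.0]
gripper_width: 0.0145
```

Run:
```python
from h import *
st()
```

```text
t10.25 tcp [0.5968 0.152  0.0457] jaw 0.307 tilt 0.009 F [-0.8 -2.8 -5. ] T [-0.81  0.27 -0.08] w 0.0145 j [ 0.2   0.66  1.82  0.01  0.65 -0.12]
```

Emit:
apply_moves --steps '[{"travel": [0, 0, 0], "turn": 0.05, "jaw": 1}, {"travel": [0, 0, 0], "turn": 0.05, "jaw": 1}]'

```text
clock: 10.5
eef_pos: [0.5967, 0.1519, 0.0457]
tcp_rot: [0.992, 0.129, 0.002, -0.003]
contact_force: [-3.0, -1.8, -4.6]
gripper_width: 0.0148
```

Run:
```python
from h import *
st(); s=bot.read_camera('side')[:,:,::-1]; cv2.imwrite('pics/raw_c4s.png',s)
```

```text
t10.50 tcp [0.5967 0.1519 0.0457] jaw 0.260 tilt 0.008 F [-3.  -1.8 -4.6] T [-0.87  0.28 -0.13] w 0.0148 j [ 0.2   0.66  1.82  0.01  0.65 -0.07]
```

Emit:
apply_moves --steps '[{"travel": [0, 0, 0], "turn": 0.05, "jaw": 1}, {"travel": [0, 0, 0], "turn": 0.05, "jaw": 1}]'

```text
clock: 10.8
eef_pos: [0.5966, 0.1519, 0.0457]
tcp_rot: [0.994, 0.106, 0.002, -0.004]
contact_force: [-1.6, -1.5, -4.7]
gripper_width: 0.0147
```

Run:
```python
from h import *
st()
```

```text
t10.80 tcp [0.5966 0.1519 0.0457] jaw 0.212 tilt 0.008 F [-1.6 -1.5 -4.7] T [-0.91  0.31 -0.13] w 0.0147 j [ 0.2   0.66  1.82  0.01  0.65 -0.02]
```

Emit:
apply_moves --steps '[{"travel": [0, 0, 0], "turn": 0.05, "jaw": 1}, {"travel": [0, 0, 0], "turn": 0.05, "jaw": 1}]'

```text
clock: 11.05
eef_pos: [0.5966, 0.1519, 0.0457]
tcp_rot: [0.997, 0.082, 0.002, -0.004]
contact_force: [-2.0, -2.3, -3.8]
gripper_width: 0.0146
```

Run:
```python
from h import *
st()
```

```text
t11.05 tcp [0.5966 0.1519 0.0457] jaw 0.164 tilt 0.008 F [-2.  -2.3 -3.8] T [-0.92  0.34 -0.02] w 0.0146 j [0.2  0.66 1.82 0.01 0.65 0.02]
```

Emit:
apply_moves --steps '[{"travel": [0, 0, 0], "turn": 0.05, "jaw": 1}, {"travel": [0, 0, 0], "turn": 0.05, "jaw": 1}]'

```text
clock: 11.3
eef_pos: [0.5966, 0.1519, 0.0457]
tcp_rot: [0.998, 0.058, 0.002, -0.004]
contact_force: [-1.0, -2.4, -3.6]
gripper_width: 0.0147
```

Run:
```python
from h import *
st(); s=bot.read_camera('side')[:,:,::-1]; cv2.imwrite('pics/raw_c5s.png',s)
a,b,c=[cv2.resize(cv2.imread(f'pics/raw_{f}.png')[160:250,305:360],None,fx=4.6,fy=4.6,interpolation=cv2.INTER_CUBIC) for f in('c2s','c4s','c5s')]
cv2.imwrite('pics/cmp.png',np.hstack([a,b,c]))
```

```text
t11.30 tcp [0.5966 0.1519 0.0457] jaw 0.116 tilt 0.008 F [-1.  -2.4 -3.6] T [-0.93  0.38 -0.13] w 0.0147 j [0.2  0.66 1.82 0.01 0.65 0.07]
```

View pics/cmp.png

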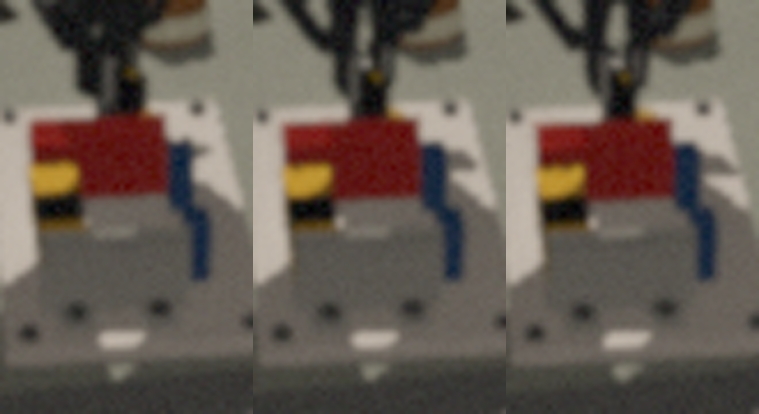

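Emit:
apply_moves --steps '[{"travel": [0, 0, 0], "turn": 0.05, "jaw": 1}, {"travel": [0, 0, 0], "turn": 0.05, "jaw": 1}]'

```text
clock: 11.6
eef_pos: [0.5965, 0.1519, 0.0457]
tcp_rot: [0.999, 0.034, 0.002, -0.004]
contact_force: [-1.3, -2.9, -2.9]
gripper_width: 0.0149
```

Run:
```python
from h import *
st()
```

```text
t11.60 tcp [0.5965 0.1519 0.0457] jaw 0.068 tilt 0.008 F [-1.3 -2.9 -2.9] T [-1.04  0.39  0.08] w 0.0149 j [0.2  0.66 1.82 0.01 0.65 0.12]
```

Emit:
apply_moves --steps '[{"travel": [0, 0, 0], "turn": 0.05, "jaw": 1}, {"travel": [0, 0, 0], "turn": 0.05, "jaw": 1}]'

```text
clock: 11.85
eef_pos: [0.5965, 0.1519, 0.0457]
tcp_rot: [1.0, 0.01, 0.002, -0.004]
contact_force: [-2.1, -1.7, -3.7]
gripper_width: 0.0149
```

Run:
```python
from h import *
st()
```

```text
t11.85 tcp [0.5965 0.1519 0.0457] jaw 0.020 tilt 0.008 F [-2.1 -1.7 -3.7] T [-0.99  0.39  0.41] w 0.0149 j [0.2  0.66 1.82 0.01 0.65 0.17]
```

Emit:
apply_moves --steps '[{"travel": [0, 0, 0], "turn": 0.05, "jaw": 1}, {"travel": [0, 0, 0], "turn": 0.05, "jaw": 1}]'

```text
clock: 12.1
eef_pos: [0.5964, 0.1518, 0.0457]
tcp_rot: [1.0, -0.014, 0.002, -0.004]
contact_force: [-1.4, -3.3, -3.1]
gripper_width: 0.0151
```

Run:
```python
from h import *
st()
```

```text
t12.10 tcp [0.5964 0.1518 0.0457] jaw -0.027 tilt 0.008 F [-1.4 -3.3 -3.1] T [-1.07  0.32  0.89] w 0.0151 j [0.2  0.66 1.82 0.01 0.65 0.21]
```

Contact: Tz climbed from -0.13 through +0.08 and +0.41 to +0.89 as the jaw went 0.116, 0.068, 0.020, -0.027. First touch was at jaw ≈ 0.10. I'll back off to jaw ≈ 0.30, which is about 1.6 mm of play after windup.

Emit:
apply_moves --steps '[{"travel": [0, 0, 0], "turn": -0.1, "jaw": 1}, {"travel": [0, 0, 0], "turn": -0.1, "jaw": 1}]'

```text
clock: 12.35
eef_pos: [0.5965, 0.1518, 0.0457]
tcp_rot: [0.999, 0.037, 0.002, -0.004]
contact_force: [-0.8, -3.3, -4.5]
gripper_width: 0.0148
```

Run:
```python
from h import *
st()
```

```text
t12.35 tcp [0.5965 0.1518 0.0457] jaw 0.074 tilt 0.008 F [-0.8 -3.3 -4.5] T [-1.02  0.22  0.23] w 0.0148 j [0.2  0.66 1.82 0.01 0.65 0.11]
```

Emit:
apply_moves --steps '[{"travel": [0, 0, 0], "turn": -0.1, "jaw": 1}, {"travel": [0, 0, 0], "turn": -0.1, "jaw": 1}]'

```text
clock: 12.6
eef_pos: [0.5967, 0.1518, 0.0457]
tcp_rot: [0.996, 0.086, 0.002, -0.004]
contact_force: [0.9, -3.0, -4.5]
gripper_width: 0.015
```

Run:
```python
from h import *
st()
```

```text
t12.60 tcp [0.5967 0.1518 0.0457] jaw 0.173 tilt 0.008 F [ 0.9 -3.  -4.5] T [-0.93  0.21  0.16] w 0.0150 j [0.2  0.66 1.82 0.01 0.65 0.01]
```

Emit:
apply_moves --steps '[{"travel": [0, 0, 0], "turn": -0.07, "jaw": 1}, {"travel": [0, 0, 0], "turn": -0.14, "jaw": 1}, {"travel": [0, 0, 0], "turn": -0.14, "jaw": 1}]'

```text
clock: 12.98
eef_pos: [0.5968, 0.1518, 0.0457]
tcp_rot: [0.988, 0.154, 0.003, -0.003]
contact_force: [-0.1, -3.4, -5.2]
gripper_width: 0.0146
```

Run:
```python
from h import *
st()
```

```text
t12.97 tcp [0.5968 0.1518 0.0457] jaw 0.310 tilt 0.009 F [-0.1 -3.4 -5.2] T [-0.82  0.09  0.14] w 0.0146 j [ 0.2   0.66  1.82  0.01  0.65 -0.12]
```

The signs are odd: friction reads opposite to the jam. I'll measure the play directly by gripping the bar and nudging it ±y between the fences.

Emit:
apply_moves --steps '[{"travel": [0, 0, 0], "turn": 0, "jaw": 0}, {"travel": [0, 0, 0], "turn": 0, "jaw": 0}, {"travel": [0, 0, -3], "turn": 0, "jaw": 0}, {"travel": [0, 0, -7], "turn": 0, "jaw": 0}, {"travel": [0, 0, -7.5], "turn": 0, "jaw": -0.3}]'

```text
clock: 13.6
eef_pos: [0.5984, 0.1518, 0.1237]
tcp_rot: [0.988, 0.154, 0.005, -0.004]
contact_force: [0.1, 0.5, 0.2]
gripper_width: 0.0557
```

Run:
```python
from h import *
st(); go([*fx(-.0755,-.005),.12],-.076)
snap('side','d1s')
```

```text
t13.60 tcp [0.5984 0.1518 0.1237] jaw 0.309 tilt 0.012 F [0.1 0.5 0.2] T [0.   0.07 0.01] w 0.0557 j [ 0.2   0.55  1.78  0.01  0.8  -0.12]
travel [-9.75 11.41  0.2 ] turn 0.385
```

Emit:
apply_moves --steps '[{"travel": [-3, 3.8, 0], "turn": 0.18, "jaw": -0.3}, {"travel": [-6.5, 7.6, 0], "turn": 0.36, "jaw": -0.3}, {"travel": [-9.75, 11.41, 0], "turn": 0.385, "jaw": -0.3}, {"travel": [-9.75, 11.41, 0.2], "turn": 0.385, "jaw": -0.3}, {"travel": [-9.75, 11.41, 0.2], "turn": 0.385, "jaw": -0.3}]'

```text
clock: 14.28
eef_pos: [0.5397, 0.0134, 0.1187]
tcp_rot: [0.999, -0.039, 0.003, -0.004]
contact_force: [0.2, 0.4, 0.2]
gripper_width: 0.0556
```

Run:
```python
from h import *
st(); go([*fx(-.0755,-.005),.025],-.076)
a=snap('top','d2',(220,130,400,260),2); b=snap('side','d2s',(290,150,370,245),5)
o=np.zeros((475,770,3),np.uint8); o[:260,:360]=a; o[:475,370:]=b; cv2.imwrite('pics/d2.png',o)
```

```text
t14.28 tcp [0.5397 0.0134 0.1187] jaw -0.077 tilt 0.011 F [0.2 0.4 0.2] T [-0.01 -0.03 -0.04] w 0.0556 j [-0.04  0.47  1.96  0.01  0.7   0.03]
travel [-0.01  0.07  9.37] turn -0.001
```

View pics/d2.png

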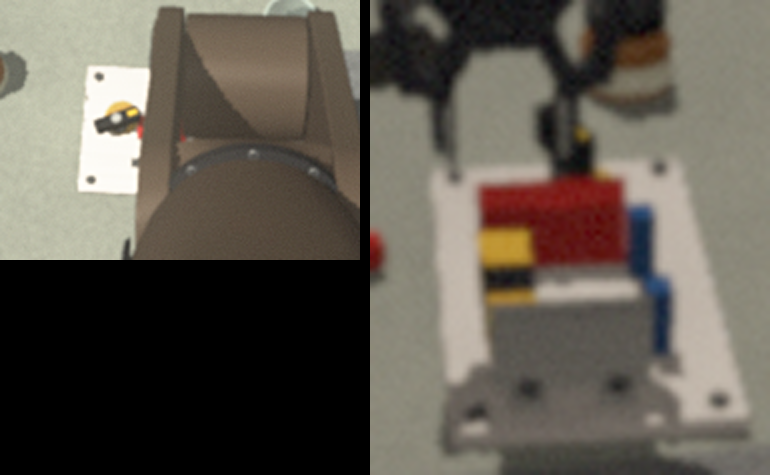

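The bar is square and fills the gap between the red and grey fences. Next I'll grip it and test the play.

Emit:
apply_moves --steps '[{"travel": [0, 0, 5], "turn": 0, "jaw": -0.3}, {"travel": [0, 0, 9.4], "turn": 0, "jaw": -0.3}, {"travel": [0, 0, 9.4], "turn": 0, "jaw": 1}, {"travel": [0, 0, 9.4], "turn": 0, "jaw": 1}, {"travel": [0, 0, 9.4], "turn": 0, "jaw": 1}]'

```text
clock: 15.0
eef_pos: [0.5416, 0.0154, 0.0264]
tcp_rot: [0.999, -0.038, 0.005, -0.005]
contact_force: [1.3, 7.2, -5.9]
gripper_width: 0.0285
```

Run:
```python
from h import *
st(); print(tofx(bot.sense()['eef_pos']))
```

```text
t15.00 tcp [0.5416 0.0154 0.0264] jaw -0.075 tilt 0.013 F [ 1.3  7.2 -5.9] T [ 1.38 -0.05 -0.11] w 0.0285 j [-0.03  0.62  2.01  0.02  0.5   0.03]
[-0.07425271 -0.00302234]
```

Emit:
apply_moves --steps '[{"travel": [0, 0.1, 0], "turn": 0, "jaw": 1}, {"travel": [0, 0.1, 0], "turn": 0, "jaw": 1}]'

```text
clock: 15.25
eef_pos: [0.542, 0.0153, 0.0279]
tcp_rot: [0.999, -0.038, 0.005, -0.005]
contact_force: [0.2, 12.9, -8.3]
gripper_width: 0.0288
```

Run:
```python
from h import *
st(); print(tofx(bot.sense()['eef_pos']))
```

```text
t15.25 tcp [0.542  0.0153 0.0279] jaw -0.076 tilt 0.015 F [ 0.2 12.9 -8.3] T [ 2.43 -0.01 -0.13] w 0.0288 j [-0.03  0.62  2.01  0.02  0.5   0.02]
[-0.07379255 -0.00306962]
```

Emit:
apply_moves --steps '[{"travel": [0, -0.1, 0], "turn": 0, "jaw": 1}, {"travel": [0, -0.1, 0], "turn": 0, "jaw": 1}]'

```text
clock: 15.5
eef_pos: [0.543, 0.0163, 0.0291]
tcp_rot: [0.999, -0.038, 0.006, -0.005]
contact_force: [-0.3, 0.3, -2.8]
gripper_width: 0.0286
```

Run:
```python
from h import *
st(); print(tofx(bot.sense()['eef_pos']))
```

```text
t15.50 tcp [0.543  0.0163 0.0291] jaw -0.076 tilt 0.016 F [-0.3  0.3 -2.8] T [-0.02  0.03  0.01] w 0.0286 j [-0.03  0.62  2.01  0.02  0.5   0.03]
[-0.07293238 -0.00200047]
```

Emit:
apply_moves --steps '[{"travel": [0, -0.07, 0.1], "turn": 0, "jaw": 1}, {"travel": [0, -0.07, 0.1], "turn": 0, "jaw": 1}]'

```text
clock: 15.75
eef_pos: [0.5432, 0.017, 0.0283]
tcp_rot: [0.999, -0.038, 0.006, -0.005]
contact_force: [0.6, -0.5, -3.0]
gripper_width: 0.0283
```

Run:
```python
from h import *
st(); print(tofx(bot.sense()['eef_pos']))
```

```text
t15.75 tcp [0.5432 0.017  0.0283] jaw -0.076 tilt 0.016 F [ 0.6 -0.5 -3. ] T [-0.01  0.05  0.05] w 0.0283 j [-0.03  0.62  2.01  0.02  0.5   0.03]
[-0.07278425 -0.00131401]
```

Emit:
apply_moves --steps '[{"travel": [0, -0.07, 0.1], "turn": 0, "jaw": 1}, {"travel": [0, -0.07, 0.1], "turn": 0, "jaw": 1}]'

```text
clock: 16.0
eef_pos: [0.5433, 0.0176, 0.0272]
tcp_rot: [0.999, -0.038, 0.006, -0.005]
contact_force: [-0.1, -0.4, -2.8]
gripper_width: 0.0285
```

Run:
```python
from h import *
st(); print(tofx(bot.sense()['eef_pos']))
```

```text
t16.00 tcp [0.5433 0.0176 0.0272] jaw -0.076 tilt 0.016 F [-0.1 -0.4 -2.8] T [-0.02 -0.01 -0.05] w 0.0285 j [-0.03  0.62  2.01  0.02  0.5   0.03]
[-0.07271476 -0.00065885]
```

Emit:
apply_moves --steps '[{"travel": [0, -0.07, 0.1], "turn": 0, "jaw": 1}, {"travel": [0, -0.07, 0.1], "turn": 0, "jaw": 1}]'

```text
clock: 16.25
eef_pos: [0.5433, 0.0178, 0.0262]
tcp_rot: [0.999, -0.038, 0.006, -0.005]
contact_force: [-1.3, -9.9, 1.5]
gripper_width: 0.0284
```

Run:
```python
from h import *
st(); print(tofx(bot.sense()['eef_pos']))
```

```text
t16.25 tcp [0.5433 0.0178 0.0262] jaw -0.076 tilt 0.016 F [-1.3 -9.9  1.5] T [-1.34  0.13 -0.14] w 0.0284 j [-0.03  0.62  2.01  0.02  0.5   0.03]
[-0.07266134 -0.00048559]
```

Contact is at y ≈ -2.96 mm on the fixed side and about -0.58 on the red side, so the play is about 2.4 mm. That's a gap of roughly 114.4, inside the judged window but over the 1–2 mm asked. I'll tighten it by about 0.1 rad (about 0.9 mm).

Emit:
apply_moves --steps '[{"travel": [0, 0.13, 0.1], "turn": 0, "jaw": 1}, {"travel": [0, 0.13, 0.1], "turn": 0, "jaw": -0.3}, {"travel": [0, 0.13, 0.1], "turn": 0, "jaw": -0.3}, {"travel": [0, 0.13, -4], "turn": 0, "jaw": -0.3}, {"travel": [0, 0.13, -9], "turn": 0, "jaw": -0.3}]'

```text
clock: 16.88
eef_pos: [0.5413, 0.0158, 0.1165]
tcp_rot: [0.999, -0.038, 0.005, -0.005]
contact_force: [0.8, 0.6, -0.6]
gripper_width: 0.0555
```

Run:
```python
from h import *
st(); go([.5972,.1520,.115],.309)
```

```text
t16.88 tcp [0.5413 0.0158 0.1165] jaw -0.076 tilt 0.014 F [ 0.8  0.6 -0.6] T [ 0.02 -0.05  0.01] w 0.0555 j [-0.03  0.48  1.96  0.01  0.69  0.03]
travel [  4.55 -14.     0.33] turn -0.385
```

Emit:
apply_moves --steps '[{"travel": [1.5, -4.6, 0], "turn": -0.18, "jaw": 0}, {"travel": [3, -9.3, 0], "turn": -0.36, "jaw": 0}, {"travel": [4.55, -14, 0], "turn": -0.385, "jaw": 0}, {"travel": [4.55, -14, 0.3], "turn": -0.385, "jaw": 0}, {"travel": [4.55, -14, 0.3], "turn": -0.385, "jaw": 0}]'

```text
clock: 17.5
eef_pos: [0.5966, 0.152, 0.1149]
tcp_rot: [0.988, 0.154, 0.006, -0.003]
contact_force: [-0.1, -0.4, -0.2]
gripper_width: 0.0426
```

Run:
```python
from h import *
st(); go([.5972,.1520,.046],.309)
```

```text
t17.50 tcp [0.5966 0.152  0.1149] jaw 0.310 tilt 0.013 F [-0.1 -0.4 -0.2] T [-0.02  0.06  0.01] w 0.0426 j [ 0.2   0.56  1.79  0.01  0.78 -0.12]
travel [-0.02  0.06  6.89] turn 0.001
```

Emit:
apply_moves --steps '[{"travel": [0, 0.06, 4], "turn": 0, "jaw": 0}, {"travel": [0, 0.06, 6.9], "turn": 0, "jaw": 0}, {"travel": [0, 0.06, 6.9], "turn": 0, "jaw": 1}, {"travel": [0, 0.06, 6.9], "turn": 0, "jaw": 1}, {"travel": [0, 0.06, 6.9], "turn": 0, "jaw": 1}]'

```text
clock: 18.12
eef_pos: [0.597, 0.1513, 0.0462]
tcp_rot: [0.988, 0.154, 0.005, -0.003]
contact_force: [0.8, -5.9, -16.1]
gripper_width: 0.0147
```

Run:
```python
from h import *
st()
```

```text
t18.12 tcp [0.597  0.1513 0.0462] jaw 0.310 tilt 0.012 F [  0.8  -5.9 -16.1] T [-1.21  0.31  0.04] w 0.0147 j [ 0.2   0.66  1.83  0.01  0.65 -0.12]
```

Emit:
apply_moves --steps '[{"travel": [0, 0, 0], "turn": 0.055, "jaw": 1}, {"travel": [0, 0, 0], "turn": 0.11, "jaw": 1}, {"travel": [0, 0, 0], "turn": 0.11, "jaw": 1}]'

```text
clock: 18.5
eef_pos: [0.5968, 0.1511, 0.0463]
tcp_rot: [0.995, 0.1, 0.005, -0.004]
contact_force: [3.2, 0.1, -22.7]
gripper_width: 0.0148
```

Run:
```python
from h import *
st()
```

```text
t18.50 tcp [0.5968 0.1511 0.0463] jaw 0.200 tilt 0.012 F [  3.2   0.1 -22.7] T [-0.25  0.   -0.18] w 0.0148 j [ 0.2   0.66  1.83  0.01  0.65 -0.01]
```

Emit:
apply_moves --steps '[{"travel": [0, 0, 0], "turn": 0, "jaw": 0}, {"travel": [0, 0, 0], "turn": 0, "jaw": 0}, {"travel": [0, 0, -3], "turn": 0, "jaw": 0}, {"travel": [0, 0, -7], "turn": 0, "jaw": 0}, {"travel": [0, 0, -7.2], "turn": 0, "jaw": -0.3}]'

```text
clock: 19.12
eef_pos: [0.5984, 0.151, 0.122]
tcp_rot: [0.995, 0.1, 0.008, -0.004]
contact_force: [1.0, 0.1, -0.8]
gripper_width: 0.0556
```

Run:
```python
from h import *
st(); go([*fx(-.0735,-.0018),.115],-.076)
```

```text
t19.12 tcp [0.5984 0.151  0.122 ] jaw 0.200 tilt 0.018 F [ 1.   0.1 -0.8] T [ 0.02 -0.01  0.03] w 0.0556 j [ 0.19  0.55  1.79  0.01  0.79 -0.01]
travel [-8.18 12.07  0.49] turn 0.276
```

Emit:
apply_moves --steps '[{"travel": [-2.7, 4, 0], "turn": 0.14, "jaw": -0.3}, {"travel": [-5.4, 8, 0], "turn": 0.276, "jaw": -0.3}, {"travel": [-8.18, 12.07, 0], "turn": 0.276, "jaw": -0.3}, {"travel": [-8.18, 12.07, 0.5], "turn": 0.276, "jaw": -0.3}, {"travel": [-8.18, 12.07, 0.5], "turn": 0.276, "jaw": -0.3}]'

```text
clock: 19.75
eef_pos: [0.5426, 0.0166, 0.1147]
tcp_rot: [0.999, -0.038, 0.007, -0.005]
contact_force: [-0.2, 0.2, 0.0]
gripper_width: 0.0554
```

Run:
```python
from h import *
st(); go([*fx(-.0735,-.0018),.025],-.076); snap('side','e1s',(290,150,370,245),3)
```

```text
t19.75 tcp [0.5426 0.0166 0.1147] jaw -0.076 tilt 0.018 F [-0.2  0.2  0. ] T [0.03 0.01 0.06] w 0.0554 j [-0.03  0.48  1.96  0.02  0.69  0.03]
travel [-0.15  0.1   8.97] turn -0.000
```

Emit:
apply_moves --steps '[{"travel": [-0.1, 0.1, 5], "turn": 0, "jaw": -0.3}, {"travel": [-0.15, 0.1, 9], "turn": 0, "jaw": -0.3}, {"travel": [-0.15, 0.1, 9], "turn": 0, "jaw": 1}, {"travel": [-0.15, 0.1, 9], "turn": 0, "jaw": 1}, {"travel": [-0.15, 0.1, 9], "turn": 0, "jaw": 1}]'

```text
clock: 20.42
eef_pos: [0.5437, 0.0172, 0.0263]
tcp_rot: [0.999, -0.037, 0.009, -0.005]
contact_force: [0.8, 0.7, -3.7]
gripper_width: 0.0286
```

Run:
```python
from h import *
st(); print(tofx(bot.sense()['eef_pos']))
```

```text
t20.43 tcp [0.5437 0.0172 0.0263] jaw -0.075 tilt 0.020 F [ 0.8  0.7 -3.7] T [-0.06  0.   -0.01] w 0.0286 j [-0.03  0.62  2.01  0.02  0.49  0.03]
[-0.07227675 -0.00105709]
```

Emit:
apply_moves --steps '[{"travel": [0, -0.06, 0], "turn": 0, "jaw": 1}, {"travel": [0, -0.06, 0], "turn": 0, "jaw": 1}]'

```text
clock: 20.68
eef_pos: [0.5443, 0.0178, 0.0271]
tcp_rot: [0.999, -0.037, 0.009, -0.005]
contact_force: [0.1, -0.1, -2.5]
gripper_width: 0.0283
```

Run:
```python
from h import *
st(); print(tofx(bot.sense()['eef_pos']))
```

```text
t20.68 tcp [0.5443 0.0178 0.0271] jaw -0.075 tilt 0.021 F [ 0.1 -0.1 -2.5] T [-0.01  0.01 -0.03] w 0.0283 j [-0.03  0.62  2.01  0.02  0.49  0.03]
[-0.07175636 -0.00038658]
```

Emit:
apply_moves --steps '[{"travel": [0, -0.06, 0], "turn": 0, "jaw": 1}, {"travel": [0, -0.06, 0], "turn": 0, "jaw": 1}]'

```text
clock: 20.92
eef_pos: [0.5441, 0.0181, 0.0272]
tcp_rot: [0.999, -0.037, 0.009, -0.005]
contact_force: [0.1, -4.7, -3.3]
gripper_width: 0.0287
```

Run:
```python
from h import *
st(); print(tofx(bot.sense()['eef_pos']))
```

```text
t20.93 tcp [0.5441 0.0181 0.0272] jaw -0.075 tilt 0.021 F [ 0.1 -4.7 -3.3] T [-0.85  0.15 -0.04] w 0.0287 j [-0.03  0.62  2.01  0.02  0.49  0.03]
[-0.0719033  -0.00010426]
```

Emit:
apply_moves --steps '[{"travel": [0, 0.12, 0.05], "turn": 0, "jaw": 1}, {"travel": [0, 0.12, 0.05], "turn": 0, "jaw": 1}]'

```text
clock: 21.18
eef_pos: [0.5441, 0.0169, 0.0267]
tcp_rot: [0.999, -0.037, 0.009, -0.005]
contact_force: [0.3, -0.3, -2.2]
gripper_width: 0.0287
```

Run:
```python
from h import *
st(); print(tofx(bot.sense()['eef_pos']))
```

```text
t21.18 tcp [0.5441 0.0169 0.0267] jaw -0.075 tilt 0.021 F [ 0.3 -0.3 -2.2] T [0.03 0.   0.02] w 0.0287 j [-0.03  0.62  2.01  0.02  0.49  0.03]
[-0.0718048  -0.00133156]
```

Emit:
apply_moves --steps '[{"travel": [0, 0.05, 0.05], "turn": 0, "jaw": 1}, {"travel": [0, 0.05, 0.05], "turn": 0, "jaw": 1}]'

```text
clock: 21.42
eef_pos: [0.5442, 0.0167, 0.0262]
tcp_rot: [0.999, -0.038, 0.009, -0.005]
contact_force: [0.4, 5.5, -1.0]
gripper_width: 0.0285
```

Run:
```python
from h import *
st(); print(tofx(bot.sense()['eef_pos']))
```

```text
t21.43 tcp [0.5442 0.0167 0.0262] jaw -0.075 tilt 0.021 F [ 0.4  5.5 -1. ] T [ 0.8  -0.   -0.11] w 0.0285 j [-0.03  0.62  2.01  0.02  0.49  0.02]
[-0.07171287 -0.00149804]
```

Emit:
apply_moves --steps '[{"travel": [0, 0.05, 0.05], "turn": 0, "jaw": 1}, {"travel": [0, 0.05, 0.05], "turn": 0, "jaw": 1}]'

```text
clock: 21.68
eef_pos: [0.5443, 0.0167, 0.0258]
tcp_rot: [0.999, -0.038, 0.009, -0.005]
contact_force: [-0.8, 7.0, 0.3]
gripper_width: 0.0288
```

Run:
```python
from h import *
st(); print(tofx(bot.sense()['eef_pos']))
```

```text
t21.68 tcp [0.5443 0.0167 0.0258] jaw -0.075 tilt 0.022 F [-0.8  7.   0.3] T [ 1.09  0.02 -0.08] w 0.0288 j [-0.03  0.62  2.01  0.02  0.49  0.02]
[-0.07160622 -0.00149078]
```

Contacts are now at y = -0.15 and -1.44, so the play is about 1.3 mm, which is in spec. Next I'll centre the bar and slide it along the bed to the stop.

Emit:
apply_moves --steps '[{"travel": [0, -0.07, 0], "turn": 0, "jaw": 1}, {"travel": [1.2, -0.07, 0], "turn": 0, "jaw": 1}, {"travel": [2.6, -0.07, 0.04], "turn": 0, "jaw": 1}, {"travel": [3.4, -0.07, 0.06], "turn": 0, "jaw": 1}, {"travel": [3.4, -0.07, 0.06], "turn": 0, "jaw": 1}]'

```text
clock: 22.3
eef_pos: [0.5791, 0.0147, 0.0258]
tcp_rot: [0.999, -0.038, 0.01, -0.005]
contact_force: [-0.6, 0.6, -3.1]
gripper_width: 0.0283
```

Run:
```python
from h import *
st(); print(tofx(bot.sense()['eef_pos']))
```

```text
t22.30 tcp [0.5791 0.0147 0.0258] jaw -0.076 tilt 0.022 F [-0.6  0.6 -3.1] T [0.01 0.05 0.01] w 0.0283 j [-0.03  0.65  1.93  0.02  0.54  0.02]
[-0.03675746 -0.00084095]
```

Emit:
apply_moves --steps '[{"travel": [0.1, 0, 0], "turn": 0, "jaw": 1}, {"travel": [0.8, 0, 0.02], "turn": 0, "jaw": 1}, {"travel": [1.5, 0, 0.04], "turn": 0, "jaw": 1}, {"travel": [2.0, 0, 0.05], "turn": 0, "jaw": 1}, {"travel": [2.0, 0, 0.05], "turn": 0, "jaw": 1}]'

```text
clock: 22.92
eef_pos: [0.5993, 0.0132, 0.0256]
tcp_rot: [0.999, -0.038, 0.01, -0.005]
contact_force: [-0.5, 0.9, -2.9]
gripper_width: 0.0288
```

Run:
```python
from h import *
st(); print(tofx(bot.sense()['eef_pos']))
```

```text
t22.93 tcp [0.5993 0.0132 0.0256] jaw -0.076 tilt 0.022 F [-0.5  0.9 -2.9] T [-0.03  0.05  0.05] w 0.0288 j [-0.04  0.67  1.88  0.02  0.57  0.02]
[-0.01651938 -0.00083366]
```

Emit:
apply_moves --steps '[{"travel": [0.1, 0, 0.05], "turn": 0, "jaw": 1}, {"travel": [0.2, 0, 0.1], "turn": 0, "jaw": 1}, {"travel": [0.2, 0, 0.1], "turn": 0, "jaw": 1}]'

```text
clock: 23.3
eef_pos: [0.6002, 0.0131, 0.0248]
tcp_rot: [0.999, -0.038, 0.009, -0.005]
contact_force: [-7.3, -0.0, 7.9]
gripper_width: 0.0285
```

Run:
```python
from h import *
st(); print(tofx(bot.sense()['eef_pos']))
```

```text
t23.30 tcp [0.6002 0.0131 0.0248] jaw -0.076 tilt 0.020 F [-7.3 -0.   7.9] T [ 0.01  1.47 -0.19] w 0.0285 j [-0.04  0.67  1.88  0.02  0.57  0.02]
[-0.01563557 -0.00082007]
```

Emit:
apply_moves --steps '[{"travel": [0.1, 0, 0.05], "turn": 0, "jaw": 1}, {"travel": [0.1, 0, 0.05], "turn": 0, "jaw": 1}]'

```text
clock: 23.55
eef_pos: [0.6002, 0.0132, 0.0248]
tcp_rot: [0.999, -0.038, 0.008, -0.005]
contact_force: [-7.9, 0.2, 12.1]
gripper_width: 0.0287
```

Run:
```python
from h import *
st(); print(tofx(bot.sense()['eef_pos']))
```

```text
t23.55 tcp [0.6002 0.0132 0.0248] jaw -0.076 tilt 0.019 F [-7.9  0.2 12.1] T [ 0.04  1.54 -0.18] w 0.0287 j [-0.04  0.67  1.88  0.02  0.58  0.02]
[-0.01560508 -0.00079343]
```

Stop contact: Fx = -7.3 N, and it didn't move any further, with the TCP at fixture x = -15.6 mm. The bar is at the stop. Next I'll lift it and carry it back to the mat.

Emit:
apply_moves --steps '[{"travel": [-0.3, 0, -1], "turn": 0, "jaw": 1}, {"travel": [-0.3, 0, -6], "turn": 0, "jaw": 1}, {"travel": [-0.5, -1, -11.5], "turn": 0, "jaw": 1}, {"travel": [-1, -3, -12], "turn": -0.18, "jaw": 1}, {"travel": [-2, -8, -12], "turn": -0.36, "jaw": 1}]'

```text
clock: 24.18
eef_pos: [0.5852, 0.0927, 0.1473]
tcp_rot: [0.99, 0.143, 0.01, -0.004]
contact_force: [0.4, 1.2, -3.4]
gripper_width: 0.0284
```

Run:
```python
from h import *
st(); go([.470,.396,.13],1.79-np.pi)
```

```text
t24.18 tcp [0.5852 0.0927 0.1473] jaw 0.288 tilt 0.022 F [ 0.4  1.2 -3.4] T [ 0.02  0.02 -0.01] w 0.0284 j [ 0.1   0.49  1.83  0.01  0.8  -0.19]
travel [ -2.48 -32.34   1.8 ] turn -1.502
```

Emit:
apply_moves --steps '[{"travel": [-0.4, -5.5, 0], "turn": -0.185, "jaw": 1}, {"travel": [-0.8, -11, 0], "turn": -0.37, "jaw": 1}, {"travel": [-1.2, -16.5, 0], "turn": -0.555, "jaw": 1}, {"travel": [-1.7, -22, 0], "turn": -0.74, "jaw": 1}, {"travel": [-2.1, -27, 0], "turn": -0.925, "jaw": 1}]'

```text
clock: 24.8
eef_pos: [0.4875, 0.3474, 0.1485]
tcp_rot: [0.82, 0.572, 0.011, 0.002]
contact_force: [1.0, 0.7, -3.1]
gripper_width: 0.0284
```

Run:
```python
from h import *
st(); go([.470,.396,.05],1.79-np.pi)
```

```text
t24.80 tcp [0.4875 0.3474 0.1485] jaw 1.219 tilt 0.023 F [ 1.   0.7 -3.1] T [ 0.05  0.01 -0.02] w 0.0284 j [ 0.57  0.49  1.82 -0.    0.81 -0.65]
travel [ 3.8  -3.47  9.87] turn -0.571
```

Emit:
apply_moves --steps '[{"travel": [1.3, -1.2, 3], "turn": -0.185, "jaw": 1}, {"travel": [2.6, -2.4, 6], "turn": -0.37, "jaw": 1}, {"travel": [3.8, -3.47, 9], "turn": -0.571, "jaw": 1}, {"travel": [3.8, -3.47, 9.8], "turn": -0.571, "jaw": 1}, {"travel": [3.8, -3.47, 9.8], "turn": -0.571, "jaw": 1}]'

```text
clock: 25.42
eef_pos: [0.4701, 0.3956, 0.0509]
tcp_rot: [0.627, 0.779, 0.01, 0.005]
contact_force: [0.4, -0.3, -2.9]
gripper_width: 0.0286
```

Run:
```python
from h import *
st(); go([.470,.396,.0175],1.79-np.pi)
```

```text
t25.43 tcp [0.4701 0.3956 0.0509] jaw 1.787 tilt 0.022 F [ 0.4 -0.3 -2.9] T [-0.04 -0.01  0.01] w 0.0286 j [ 0.65  0.65  1.84 -0.01  0.64 -1.13]
travel [ 0.02 -0.07  3.34] turn -0.003
```

Emit:
apply_moves --steps '[{"travel": [0, 0, 2], "turn": 0, "jaw": 1}, {"travel": [0, 0, 3.4], "turn": 0, "jaw": 1}, {"travel": [0, 0, 3.45], "turn": 0, "jaw": 1}, {"travel": [0, 0, 3.45], "turn": 0, "jaw": -0.3}, {"travel": [0, 0, 3.45], "turn": 0, "jaw": -0.3}]'

```text
clock: 26.05
eef_pos: [0.4708, 0.3959, 0.0163]
tcp_rot: [0.627, 0.779, 0.01, 0.005]
contact_force: [0.0, 1.0, 0.5]
gripper_width: 0.0553
```

Emit:
apply_moves --steps '[{"travel": [0, 0, 0], "turn": 0, "jaw": -0.3}, {"travel": [0, 0, -4], "turn": 0, "jaw": -0.3}, {"travel": [0, 0, -10], "turn": 0, "jaw": -0.3}, {"travel": [0, 3, -13], "turn": 0.1, "jaw": -0.6}, {"travel": [0, 8, -13], "turn": 0.28, "jaw": -1}]'

```text
clock: 26.68
eef_pos: [0.5476, 0.4129, 0.1519]
tcp_rot: [0.731, 0.683, 0.013, 0.003]
contact_force: [-0.5, 0.5, -0.1]
gripper_width: 0.084
```

Run:
```python
from h import *
st(); go([.605,-.366,.15],-1.735+np.pi/2); go([.4427,-.3743,.15],-1.703+np.pi/2)
a=snap('top','f1',(150,180,250,290),1);snap('side','f1s')
im=cv2.imread('pics/raw_f1.png')[:,:,::1]
hsv=cv2.cvtColor(im,cv2.COLOR_BGR2HSV)
m=((hsv[...,1]<45)&(hsv[...,2]>150)).astype(np.uint8); m[:,:440]=0;m[:140]=0
m=cv2.morphologyEx(m,cv2.MORPH_CLOSE,np.ones((5,5)))
cs,_=cv2.findContours(m,cv2.RETR_EXTERNAL,cv2.CHAIN_APPROX_NONE)
for c in cs:
    if cv2.contourArea(c)>200:
        r=cv2.minAreaRect(c); w=ray('top',cv2.boxPoints(r),.014); print('plate',np.round(w.mean(0),4),np.round(r[1],1),r[2])
```

```text
t26.68 tcp [0.5476 0.4129 0.1519] jaw 1.503 tilt 0.027 F [-0.5  0.5 -0.1] T [ 0.01 -0.01  0.01] w 0.0840 j [ 0.6   0.6   1.6  -0.    0.91 -0.9 ]
travel [-77.33  11.    -0.67] turn -1.474
travel [-79.25  -5.13  -1.06] turn -1.506
plate [ 0.4427 -0.3744  0.014 ] [47.3 25.6] 6.340191841125488
plate [ 0.6059 -0.3654  0.014 ] [46.4 24.7] 8.130102157592773
plate [ 0.4055 -0.4903  0.014 ] [259. 199.] 90.0
```

Emit:
apply_moves --steps '[{"travel": [-6, 0.8, 0], "turn": 0.185, "jaw": -1}, {"travel": [-12, 1.6, 0], "turn": 0.37, "jaw": -1}, {"travel": [-18, 2.4, 0], "turn": 0.555, "jaw": -1}, {"travel": [-24, 3.2, 0], "turn": 0.74, "jaw": -1}, {"travel": [-30, 4, 0], "turn": 0.925, "jaw": -1}]'

```text
clock: 27.4
eef_pos: [0.5694, 0.1091, 0.1461]
tcp_rot: [0.96, 0.281, 0.014, -0.003]
contact_force: [1.3, 0.1, 0.5]
gripper_width: 0.0854
```

Run:
```python
from h import *
st(); go([.605,-.366,.15],-1.735+np.pi/2)
```

```text
t27.40 tcp [0.5694 0.1091 0.1461] jaw 0.570 tilt 0.028 F [1.3 0.1 0.5] T [-0.01  0.01 -0.01] w 0.0854 j [ 0.13  0.47  1.87  0.01  0.78 -0.45]
travel [-22.61  41.93  -0.91] turn 0.734
```

Emit:
apply_moves --steps '[{"travel": [-2.9, 5.3, 0], "turn": 0.15, "jaw": -1}, {"travel": [-5.8, 10.6, 0], "turn": 0.3, "jaw": -1}, {"travel": [-8.7, 15.9, -0.3], "turn": 0.45, "jaw": -1}, {"travel": [-11.6, 21.2, -0.6], "turn": 0.6, "jaw": -1}, {"travel": [-14.5, 26.5, -0.9], "turn": 0.734, "jaw": -1}]'

```text
clock: 28.02
eef_pos: [0.5896, -0.1942, 0.1518]
tcp_rot: [0.996, -0.084, 0.012, -0.007]
contact_force: [0.7, -0.1, -0.1]
gripper_width: 0.0857
```

Run:
```python
from h import *
st(); go([.6055,-.3656,.08],-1.735+np.pi/2)
```

```text
t28.02 tcp [ 0.5896 -0.1942  0.1518] jaw -0.169 tilt 0.028 F [ 0.7 -0.1 -0.1] T [ 0.02 -0.02  0.04] w 0.0857 j [-0.38  0.52  1.76  0.03  0.85 -0.23]
travel [ 4.28 16.75  7.  ] turn -0.004
```

Emit:
apply_moves --steps '[{"travel": [1.5, 5.8, 0], "turn": 0, "jaw": -1}, {"travel": [3, 11.6, 2.5], "turn": 0, "jaw": -1}, {"travel": [4.28, 16.75, 6], "turn": -0.004, "jaw": -1}, {"travel": [4.28, 16.75, 7], "turn": -0.004, "jaw": -1}, {"travel": [4.28, 16.75, 7], "turn": -0.004, "jaw": -1}]'

```text
clock: 28.65
eef_pos: [0.6044, -0.3649, 0.0787]
tcp_rot: [0.997, -0.082, 0.011, -0.008]
contact_force: [0.3, 0.5, -0.2]
gripper_width: 0.0854
```

Run:
```python
from h import *
st(); go([.6055,-.3656,.008],-1.735+np.pi/2)
a=snap('top','p1',(420,130,560,290),3); b=snap('side','p1s',(330,250,450,370),3)
o=np.zeros((480,790,3),np.uint8); o[:,:420]=a;o[:360,430:790]=b; cv2.imwrite('pics/p1.png',o)
```

```text
t28.65 tcp [ 0.6044 -0.3649  0.0787] jaw -0.165 tilt 0.027 F [ 0.3  0.5 -0.2] T [ 0.    0.03 -0.02] w 0.0854 j [-0.6   0.71  1.58  0.03  0.84 -0.46]
travel [-0.02  0.18  7.06] turn -0.001
```

View pics/p1.png

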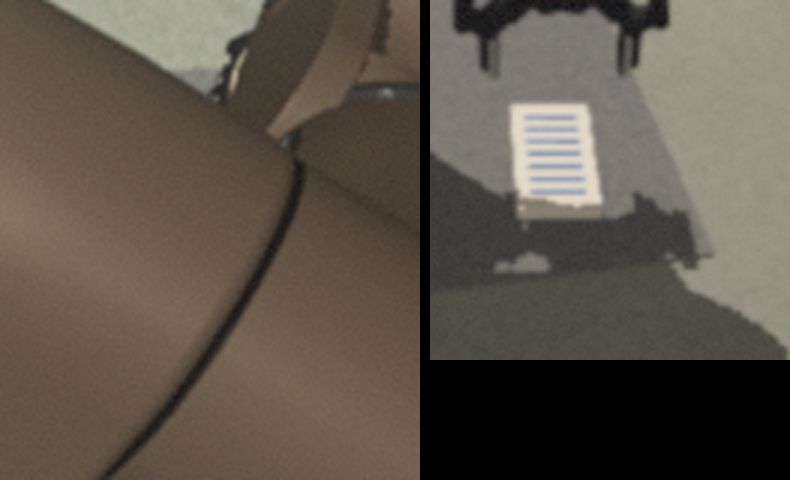

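Run:
```python
from h import *
s=bot.sense(); r=Ro.from_quat(s['tcp_rot']); 
for dz in(0,-.013):
    q=[s['eef_pos']+r.apply([sx,0,dz]) for sx in(-.0427,.0427)]; print(dz,np.round((proj('side',q)-[330,250])*3+[430,0]))
u=np.array([np.cos(-.165),np.sin(-.165)]);v=np.array([-u[1],u[0]])
print(np.round((proj('side',[np.r_[np.array([.6055,-.3656])+a*.03*u+b*.055*v,.014] for a in(-1,1) for b in(-1,1)])-[330,250])*3+[430,0]))
```

```text
0 [[497.  84.]
 [617.  82.]]
-0.013 [[497.  71.]
 [618.  68.]]
[[517. 208.]
 [508. 103.]
 [601. 207.]
 [585. 103.]]
```

Fingers straddle the plate, and the plate is where I calculated it. The open tips sit about 10–13 mm behind the nominal TCP, so I'll descend to TCP z ≈ -1 mm before closing.

Emit:
apply_moves --steps '[{"travel": [0, 0.1, 4], "turn": 0, "jaw": -1}, {"travel": [0, 0.2, 7.5], "turn": 0, "jaw": -1}, {"travel": [0, 0.2, 7.95], "turn": 0, "jaw": -1}, {"travel": [0, 0.2, 7.95], "turn": 0, "jaw": -0.6}, {"travel": [0, 0.2, 7.95], "turn": 0, "jaw": 1}]'

```text
clock: 29.38
eef_pos: [0.6084, -0.3657, 0.0037]
tcp_rot: [0.997, -0.081, 0.013, -0.007]
contact_force: [-1.3, 2.4, 2.8]
gripper_width: 0.0578
```

Emit:
apply_moves --steps '[{"travel": [0, 0, 0], "turn": 0, "jaw": 1}, {"travel": [0, 0, 0], "turn": 0, "jaw": 1}]'

```text
clock: 29.62
eef_pos: [0.6091, -0.3661, 0.0051]
tcp_rot: [0.997, -0.081, 0.014, -0.006]
contact_force: [-0.6, -0.3, -0.2]
gripper_width: 0.0578
```

Run:
```python
from h import *
st()
```

```text
t29.62 tcp [ 0.6091 -0.3661  0.0051] jaw -0.163 tilt 0.030 F [-0.6 -0.3 -0.2] T [-0.01  0.06 -0.02] w 0.0578 j [-0.6   0.81  1.61  0.04  0.71 -0.46]
```

Emit:
apply_moves --steps '[{"travel": [0, 0, -2], "turn": 0, "jaw": 1}, {"travel": [0, 0, -7], "turn": 0, "jaw": 1}, {"travel": [0, 0, -12], "turn": 0, "jaw": 1}, {"travel": [0, 0, -12], "turn": 0, "jaw": 1}]'

```text
clock: 30.12
eef_pos: [0.6081, -0.3692, 0.1312]
tcp_rot: [0.997, -0.081, 0.017, -0.004]
contact_force: [-0.3, 0.5, -1.3]
gripper_width: 0.0578
```

Run:
```python
from h import *
st(); go([*fx(-.037,-.0062),.125],-.076)
```

```text
t30.12 tcp [ 0.6081 -0.3692  0.1312] jaw -0.163 tilt 0.036 F [-0.3  0.5 -1.3] T [ 0.02  0.01 -0.02] w 0.0578 j [-0.6   0.65  1.55  0.03  0.91 -0.46]
travel [ -9.09 -36.87   0.74] turn -0.087
```

Emit:
apply_moves --steps '[{"travel": [-1.4, -5.7, 0], "turn": -0.02, "jaw": 1}, {"travel": [-2.8, -11.4, 0], "turn": -0.04, "jaw": 1}, {"travel": [-4.2, -17.1, 0], "turn": -0.06, "jaw": 1}, {"travel": [-5.6, -22.8, 0], "turn": -0.087, "jaw": 1}, {"travel": [-7, -28.5, 0], "turn": -0.087, "jaw": 1}]'

```text
clock: 30.75
eef_pos: [0.5846, -0.0748, 0.1324]
tcp_rot: [0.999, -0.038, 0.018, -0.004]
contact_force: [0.8, 1.1, -0.7]
gripper_width: 0.0579
```

Run:
```python
from h import *
st(); go([*fx(-.037,-.0062),.085],-.076)
```

```text
t30.75 tcp [ 0.5846 -0.0748  0.1324] jaw -0.076 tilt 0.036 F [ 0.8  1.1 -0.7] T [ 0.   -0.04  0.03] w 0.0579 j [-0.19  0.5   1.86  0.02  0.75 -0.12]
travel [-1.42 -8.31  4.76] turn 0.000
```

Emit:
apply_moves --steps '[{"travel": [-0.7, -4.2, 0], "turn": 0, "jaw": 1}, {"travel": [-1.42, -8.3, 0], "turn": 0, "jaw": 1}, {"travel": [-1.42, -8.3, 0], "turn": 0, "jaw": 1}, {"travel": [-1.42, -8.3, 0], "turn": 0, "jaw": 1}, {"travel": [-1.42, -8.3, 5], "turn": 0, "jaw": 1}]'

```text
clock: 31.38
eef_pos: [0.5817, 0.0081, 0.0851]
tcp_rot: [0.999, -0.038, 0.021, -0.004]
contact_force: [1.3, 0.1, -1.7]
gripper_width: 0.0572
```

Run:
```python
from h import *
st(); go([*fx(-.037,-.0062),.065],-.076)
```

```text
t31.38 tcp [0.5817 0.0081 0.0851] jaw -0.077 tilt 0.043 F [ 1.3  0.1 -1.7] T [ 0.03  0.   -0.04] w 0.0572 j [-0.04  0.55  1.92  0.01  0.63  0.02]
travel [-0.42 -0.09  1.99] turn -0.001
```

Emit:
apply_moves --steps '[{"travel": [0, 0, -5], "turn": 0, "jaw": 1}]'

```text
clock: 31.5
eef_pos: [0.5737, 0.0067, 0.1246]
tcp_rot: [0.999, -0.039, 0.011, -0.003]
contact_force: [1.1, 0.3, 0.2]
gripper_width: 0.0576
```

Run:
```python
from h import *
st()
```

```text
t31.50 tcp [0.5737 0.0067 0.1246] jaw -0.078 tilt 0.024 F [1.1 0.3 0.2] T [-0.01  0.04  0.01] w 0.0576 j [-0.05  0.5   1.89  0.01  0.73  0.02]
```

Emit:
apply_moves --steps '[{"travel": [0, 0, 1], "turn": 0, "jaw": 1}, {"travel": [0, 0, 2], "turn": 0, "jaw": 1}, {"travel": [0, 0, 2], "turn": 0, "jaw": 1}, {"travel": [0, 0, 2], "turn": 0, "jaw": 1}]'

```text
clock: 32.0
eef_pos: [0.5742, 0.0067, 0.1047]
tcp_rot: [0.999, -0.039, 0.011, -0.004]
contact_force: [-0.5, 0.6, -0.7]
gripper_width: 0.058
```

Run:
```python
from h import *
st()
```

```text
t32.00 tcp [0.5742 0.0067 0.1047] jaw -0.079 tilt 0.024 F [-0.5  0.6 -0.7] T [0.03 0.05 0.01] w 0.0580 j [-0.05  0.52  1.91  0.01  0.69  0.02]
```

Ending a call on a fast upward row reduces the tilt: one row took it from 0.043 to 0.024. I'll do one more.

Emit:
apply_moves --steps '[{"travel": [0, 0, -6], "turn": 0, "jaw": 1}]'

```text
clock: 32.12
eef_pos: [0.5704, 0.0063, 0.1622]
tcp_rot: [0.999, -0.039, 0.008, -0.004]
contact_force: [1.7, -0.4, -1.0]
gripper_width: 0.0577
```

Emit:
apply_moves --steps '[{"travel": [0, 0, 1.5], "turn": 0, "jaw": 1}, {"travel": [0, 0, 3], "turn": 0, "jaw": 1}, {"travel": [0, 0, 4], "turn": 0, "jaw": 1}, {"travel": [0, 0, 4], "turn": 0, "jaw": 1}, {"travel": [0, 0, 4], "turn": 0, "jaw": 1}]'

```text
clock: 32.75
eef_pos: [0.571, 0.0066, 0.1219]
tcp_rot: [0.999, -0.039, 0.007, -0.004]
contact_force: [0.2, 0.4, -1.3]
gripper_width: 0.0582
```

Run:
```python
from h import *
st(); go([*fx(-.037,-.0062),.065],-.076)
b=snap('side','q1s',(290,150,370,245),5)
```

```text
t32.75 tcp [0.571  0.0066 0.1219] jaw -0.079 tilt 0.017 F [ 0.2  0.4 -1.3] T [-0.    0.03 -0.02] w 0.0582 j [-0.05  0.5   1.89  0.01  0.73  0.02]
travel [ 0.64 -0.29  5.7 ] turn -0.003
```

View pics/q1s.png

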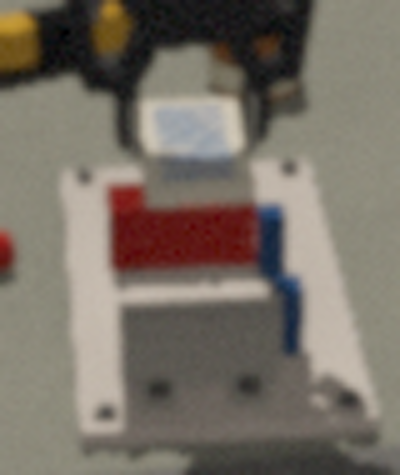

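```bash
cat >> h.py <<'E'
def platepx(y0=0,zb=-.001,n='side',off=(290,150),sc=5):
    s=bot.sense(); c=s['eef_pos'][:2]; ph=jaw(); u=np.array([np.cos(ph),np.sin(ph)]); v=np.array([-u[1],u[0]]); z=s['eef_pos'][2]+zb
    q=[np.r_[c+a*.03*u+(b*.055+y0)*v,z+dz] for dz in(.01,0) for b in(-1,1) for a in(-1,1)]
    return np.round((proj(n,q)-np.array(off))*sc+sc/2-.5)
E
python3 - <<'E'
from h import *
print(platepx().tolist())
im=cv2.imread('pics/raw_q1s.png'); 
for c in(180,210,240):  # column profile (crop px)
    x=290+c/5; col=im[165:195,int(round(x))].astype(int); print(c,[(165+i-150)*5+2 for i in range(30)][0],col.mean(1).astype(int).tolist())
E
```

```text
[[146.0, 194.0], [257.0, 189.0], [133.0, 102.0], [236.0, 98.0], [146.0, 211.0], [257.0, 205.0], [133.0, 117.0], [236.0, 113.0]]
180 77 [132, 134, 134, 140, 159, 177, 176, 167, 165, 167, 165, 160, 163, 169, 175, 163, 129, 99, 93, 93, 96, 104, 110, 114, 116, 108, 87, 60, 46, 46]
210 77 [111, 101, 92, 111, 156, 180, 175, 173, 175, 173, 175, 165, 162, 164, 167, 160, 134, 104, 92, 94, 96, 106, 113, 115, 113, 105, 80, 59, 46, 46]
240 77 [78, 74, 71, 65, 66, 81, 98, 111, 121, 131, 137, 149, 158, 159, 144, 119, 112, 112, 113, 111, 108, 111, 114, 117, 109, 94, 69, 50, 47, 48]
```

Emit:
apply_moves --steps '[{"travel": [0.64, -0.29, 2.5], "turn": -0.003, "jaw": 1}, {"travel": [0.64, -0.29, 5], "turn": -0.003, "jaw": 1}, {"travel": [0.64, -0.29, 5.8], "turn": -0.003, "jaw": 1}, {"travel": [0.64, -0.29, 5.8], "turn": -0.003, "jaw": 1}, {"travel": [0.64, -0.29, 5.8], "turn": -0.003, "jaw": 1}]'

```text
clock: 33.42
eef_pos: [0.5793, 0.0093, 0.0652]
tcp_rot: [0.999, -0.038, 0.008, -0.004]
contact_force: [-0.1, 0.6, -0.4]
gripper_width: 0.0576
```

Run:
```python
from h import *
st(); print(tofx(bot.sense()['eef_pos']))
```

```text
t33.42 tcp [0.5793 0.0093 0.0652] jaw -0.076 tilt 0.018 F [-0.1  0.6 -0.4] T [ 0.01  0.01 -0.05] w 0.0576 j [-0.04  0.59  1.91  0.01  0.62  0.03]
[-0.03620631 -0.00623813]
```

Emit:
apply_moves --steps '[{"travel": [0, 0, 0.7], "turn": 0, "jaw": 1}, {"travel": [0, 0, 1.4], "turn": 0, "jaw": 1}, {"travel": [0, 0, 1.4], "turn": 0, "jaw": 1}]'

```text
clock: 33.8
eef_pos: [0.5799, 0.0095, 0.0511]
tcp_rot: [0.999, -0.038, 0.009, -0.004]
contact_force: [-0.2, 2.5, 7.7]
gripper_width: 0.0576
```

Run:
```python
from h import *
st(); print(tofx(bot.sense()['eef_pos']))
```

```text
t33.80 tcp [0.5799 0.0095 0.0511] jaw -0.076 tilt 0.019 F [-0.2  2.5  7.7] T [-0.04 -0.08 -0.04] w 0.0576 j [-0.04  0.61  1.92  0.01  0.59  0.02]
[-0.03553788 -0.00597026]
```

Emit:
apply_moves --steps '[{"travel": [0, -0.1, -0.4], "turn": 0, "jaw": 1}, {"travel": [0, -0.18, 0], "turn": 0, "jaw": 1}, {"travel": [0, -0.18, 0.3], "turn": 0, "jaw": 1}, {"travel": [0, -0.18, 0.3], "turn": 0, "jaw": 1}]'

```text
clock: 34.3
eef_pos: [0.5797, 0.0114, 0.0476]
tcp_rot: [0.999, -0.038, 0.008, -0.004]
contact_force: [0.1, 0.0, -1.0]
gripper_width: 0.0577
```

Run:
```python
from h import *
st(); print(tofx(bot.sense()['eef_pos']))
```

```text
t34.30 tcp [0.5797 0.0114 0.0476] jaw -0.076 tilt 0.018 F [ 0.1  0.  -1. ] T [-0.01  0.04  0.04] w 0.0577 j [-0.04  0.62  1.92  0.01  0.59  0.03]
[-0.03590407 -0.00414338]
```

Emit:
apply_moves --steps '[{"travel": [0, 0, 0.5], "turn": 0, "jaw": 1}, {"travel": [0, 0, 1], "turn": 0, "jaw": 1}, {"travel": [0, 0, 1], "turn": 0, "jaw": 1}]'

```text
clock: 34.67
eef_pos: [0.5795, 0.0114, 0.037]
tcp_rot: [0.999, -0.038, 0.008, -0.004]
contact_force: [0.2, 0.8, -0.4]
gripper_width: 0.0576
```

Run:
```python
from h import *
st(); print(tofx(bot.sense()['eef_pos']))
```

```text
t34.67 tcp [0.5795 0.0114 0.037 ] jaw -0.076 tilt 0.017 F [ 0.2  0.8 -0.4] T [-0.02  0.08 -0.  ] w 0.0576 j [-0.04  0.64  1.92  0.01  0.57  0.03]
[-0.03608946 -0.00410301]
```

Emit:
apply_moves --steps '[{"travel": [0, 0, 1], "turn": 0, "jaw": 1}, {"travel": [0, 0, 2.1], "turn": 0, "jaw": 1}, {"travel": [0, 0, 2.1], "turn": 0, "jaw": 1}]'

```text
clock: 35.05
eef_pos: [0.5791, 0.0116, 0.0148]
tcp_rot: [0.999, -0.038, 0.007, -0.004]
contact_force: [0.2, 1.0, -0.6]
gripper_width: 0.0576
```

Run:
```python
from h import *
st(); print(tofx(bot.sense()['eef_pos']))
```

```text
t35.05 tcp [0.5791 0.0116 0.0148] jaw -0.076 tilt 0.016 F [ 0.2  1.  -0.6] T [-0.05  0.04 -0.01] w 0.0576 j [-0.04  0.67  1.93  0.01  0.53  0.03]
[-0.03657285 -0.0039671 ]
```

Emit:
apply_moves --steps '[{"travel": [0, 0, 0.2], "turn": 0, "jaw": 1}, {"travel": [0, 0, 0.2], "turn": 0, "jaw": 1}]'

```text
clock: 35.3
eef_pos: [0.5792, 0.0116, 0.0128]
tcp_rot: [0.999, -0.038, 0.007, -0.004]
contact_force: [-0.1, 0.4, -0.7]
gripper_width: 0.0577
```

Run:
```python
from h import *
st(); print(tofx(bot.sense()['eef_pos']))
```

```text
t35.30 tcp [0.5792 0.0116 0.0128] jaw -0.076 tilt 0.016 F [-0.1  0.4 -0.7] T [ 0.11 -0.03 -0.  ] w 0.0577 j [-0.04  0.68  1.93  0.01  0.52  0.03]
[-0.03647257 -0.00393645]
```

Emit:
apply_moves --steps '[{"travel": [0, 0, 0.12], "turn": 0, "jaw": 1}, {"travel": [0.3, 0, 0.12], "turn": 0, "jaw": 1}, {"travel": [0.6, 0, 0.12], "turn": 0, "jaw": 1}, {"travel": [0.65, 0, 0.12], "turn": 0, "jaw": 1}]'

```text
clock: 35.8
eef_pos: [0.5851, 0.0112, 0.012]
tcp_rot: [0.999, -0.038, 0.006, -0.004]
contact_force: [-7.6, 0.9, 11.3]
gripper_width: 0.0574
```

Run:
```python
from h import *
st(); print(tofx(bot.sense()['eef_pos']))
```

```text
t35.80 tcp [0.5851 0.0112 0.012 ] jaw -0.076 tilt 0.015 F [-7.6  0.9 11.3] T [ 0.29  0.8  -0.23] w 0.0574 j [-0.04  0.68  1.91  0.01  0.53  0.03]
[-0.03048582 -0.00387227]
```

Emit:
apply_moves --steps '[{"travel": [0.1, 0, 0], "turn": 0, "jaw": 1}, {"travel": [0.1, 0, 0], "turn": 0, "jaw": 1}]'

```text
clock: 36.05
eef_pos: [0.5851, 0.0112, 0.012]
tcp_rot: [0.999, -0.038, 0.006, -0.004]
contact_force: [-6.3, 1.5, 7.2]
gripper_width: 0.0577
```

Run:
```python
from h import *
st(); print(tofx(bot.sense()['eef_pos']))
```

```text
t36.05 tcp [0.5851 0.0112 0.012 ] jaw -0.076 tilt 0.013 F [-6.3  1.5  7.2] T [ 0.21  0.82 -0.22] w 0.0577 j [-0.04  0.68  1.91  0.01  0.54  0.03]
[-0.03048316 -0.00387205]
```

Plate 1 is against the stop (Fx = -7.6 N, TCP x = -30.5). Release it and fetch plate 2.

Emit:
apply_moves --steps '[{"travel": [0, 0, 0], "turn": 0, "jaw": -0.7}, {"travel": [0, 0, 0], "turn": 0, "jaw": -0.7}, {"travel": [0, 0, -3], "turn": 0, "jaw": -0.7}, {"travel": [0, 0, -8], "turn": 0, "jaw": -1}, {"travel": [0, 0, -13.5], "turn": 0, "jaw": -1}]'

```text
clock: 36.67
eef_pos: [0.5833, 0.0103, 0.148]
tcp_rot: [0.999, -0.038, 0.005, -0.004]
contact_force: [1.3, 0.2, 0.7]
gripper_width: 0.0854
```

Run:
```python
from h import *
st(); go([.4427,-.3744,.13],-1.703+np.pi/2)
im=bot.read_camera('side')[:,:,::-1]; cv2.imwrite('pics/raw_q2s.png',im)
```

```text
t36.67 tcp [0.5833 0.0103 0.148 ] jaw -0.076 tilt 0.013 F [1.3 0.2 0.7] T [-0.04 -0.04  0.  ] w 0.0854 j [-0.04  0.48  1.84  0.01  0.81  0.03]
travel [-11.11  39.44   1.39] turn 0.056
```

Emit:
apply_moves --steps '[{"travel": [-1.6, 5.8, 0], "turn": 0.056, "jaw": -1}, {"travel": [-3.2, 11.6, 0], "turn": 0.056, "jaw": -1}, {"travel": [-4.8, 17.4, 0], "turn": 0.056, "jaw": -1}, {"travel": [-6.4, 23.2, 0], "turn": 0.056, "jaw": -1}, {"travel": [-8.1, 29, 0], "turn": 0.056, "jaw": -1}]'

```text
clock: 37.35
eef_pos: [0.4833, -0.2748, 0.1515]
tcp_rot: [0.998, -0.066, 0.01, -0.004]
contact_force: [0.8, -0.8, -0.0]
gripper_width: 0.0856
```

Run:
```python
from h import *
st(); go([.4427,-.3744,.07],-1.703+np.pi/2)
for n,zz in(('side',.014),('top',.014)):
    im=bot.read_camera(n)[:,:,::-1]; cv2.imwrite(f'pics/raw_q3{n}.png',im)
    hsv=cv2.cvtColor(im,cv2.COLOR_BGR2HSV); m=((hsv[...,1]<60)&(hsv[...,2]>150)).astype(np.uint8)
    cnt=proj(n,[[.4427,-.3744,.014]])[0]; k=np.zeros_like(m); cv2.circle(k,tuple(int(v) for v in cnt),45,1,-1); m=cv2.morphologyEx(m*k,cv2.MORPH_CLOSE,np.ones((5,5)))
    cs,_=cv2.findContours(m,cv2.RETR_EXTERNAL,cv2.CHAIN_APPROX_NONE)
    if cs:
        c=max(cs,key=cv2.contourArea); r=cv2.minAreaRect(c); w=ray(n,cv2.boxPoints(r),zz); print(n,np.round(w.mean(0),4),np.round(r[1],1),cv2.contourArea(c))
```

```text
t37.35 tcp [ 0.4833 -0.2748  0.1515] jaw -0.132 tilt 0.021 F [ 0.8 -0.8 -0. ] T [-0.04 -0.01  0.02] w 0.0856 j [-0.58  0.44  1.9   0.02  0.78 -0.47]
travel [-2.87 10.48  8.01] turn 0.000
side [ 0.4577 -0.3363  0.014 ] [ 9. 17.] 102.0
```

Emit:
apply_moves --steps '[{"travel": [-1.4, 5.2, 0], "turn": 0, "jaw": -1}, {"travel": [-2.87, 10.5, 3], "turn": 0, "jaw": -1}, {"travel": [-2.87, 10.5, 6], "turn": 0, "jaw": -1}, {"travel": [-2.87, 10.5, 7], "turn": 0, "jaw": -1}, {"travel": [-2.87, 10.5, 7], "turn": 0, "jaw": -1}]'

```text
clock: 38.08
eef_pos: [0.4412, -0.3768, 0.0799]
tcp_rot: [0.998, -0.068, 0.009, -0.004]
contact_force: [1.1, -0.1, -0.6]
gripper_width: 0.0855
```

Run:
```python
from h import *
st(); go([.4427,-.3744,0],-1.703+np.pi/2)
a=snap('side','q4',(250,250,410,350),4)
u=np.array([np.cos(-.132),np.sin(-.132)]);v=np.array([-u[1],u[0]])
print(np.round((proj('side',[np.r_[np.array([.4427,-.3744])+a*.03*u+b*.055*v,.014] for a in(-1,1) for b in(-1,1)])-[250,250])*4))
```

```text
t38.08 tcp [ 0.4412 -0.3768  0.0799] jaw -0.136 tilt 0.020 F [ 1.1 -0.1 -0.6] T [-0.04 -0.01 -0.01] w 0.0855 j [-0.77  0.57  1.9   0.03  0.66 -0.66]
travel [-0.03 -0.19  7.99] turn -0.003
[[134. 328.]
 [144. 180.]
 [250. 326.]
 [250. 178.]]
```

View pics/q4.png

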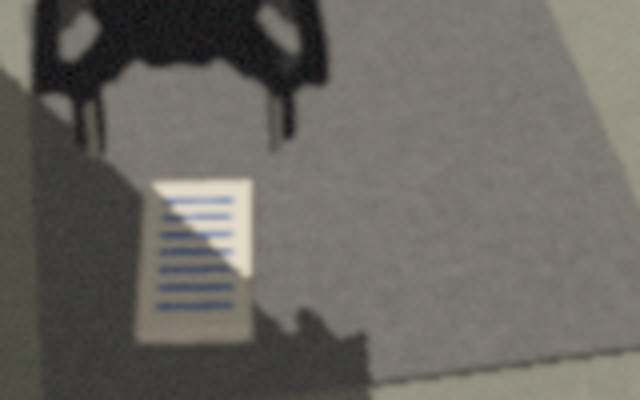

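Plate 2 is where I predicted it (top face from (150,180) to (252,328)). Descend and grip.

Emit:
apply_moves --steps '[{"travel": [0, -0.1, 4], "turn": 0, "jaw": -1}, {"travel": [0, -0.2, 7.5], "turn": 0, "jaw": -1}, {"travel": [0, -0.2, 8.05], "turn": 0, "jaw": -1}, {"travel": [0, -0.2, 8.05], "turn": 0, "jaw": -0.6}, {"travel": [0, -0.2, 8.05], "turn": 0, "jaw": 1}]'

```text
clock: 38.75
eef_pos: [0.4444, -0.3753, 0.0022]
tcp_rot: [0.998, -0.067, 0.011, -0.002]
contact_force: [-1.4, 1.5, 6.6]
gripper_width: 0.0579
```

Emit:
apply_moves --steps '[{"travel": [0, 0, 0], "turn": 0, "jaw": 1}, {"travel": [0, 0, 0], "turn": 0, "jaw": 1}, {"travel": [0, 0, -3], "turn": 0, "jaw": 1}, {"travel": [0, 0, -7], "turn": 0, "jaw": 1}, {"travel": [0, 0, -12], "turn": 0, "jaw": 1}]'

```text
clock: 39.38
eef_pos: [0.4413, -0.3754, 0.1232]
tcp_rot: [0.998, -0.068, 0.01, -0.003]
contact_force: [0.6, -2.1, -0.7]
gripper_width: 0.0576
```

Run:
```python
from h import *
st(); go([*fx(-.036,-.004),.13],-.076)
```

```text
t39.38 tcp [ 0.4413 -0.3754  0.1232] jaw -0.135 tilt 0.021 F [ 0.6 -2.1 -0.7] T [-0.01 -0.03 -0.05] w 0.0576 j [-0.77  0.51  1.87  0.03  0.75 -0.65]
travel [  8.5  -40.2   -0.23] turn -0.059
```

Emit:
apply_moves --steps '[{"travel": [1.2, -5.7, 0], "turn": -0.01, "jaw": 1}, {"travel": [2.5, -11.6, 0], "turn": -0.03, "jaw": 1}, {"travel": [3.7, -17.4, 0], "turn": -0.059, "jaw": 1}, {"travel": [4.9, -23.3, 0], "turn": -0.059, "jaw": 1}, {"travel": [6.2, -29.2, 0], "turn": -0.059, "jaw": 1}]'

```text
clock: 40.0
eef_pos: [0.5426, -0.0926, 0.127]
tcp_rot: [0.999, -0.038, 0.011, -0.002]
contact_force: [0.6, -0.4, -1.4]
gripper_width: 0.0579
```

Run:
```python
from h import *
st(); go([*fx(-.036,-.004),.11],-.076)
```

```text
t40.00 tcp [ 0.5426 -0.0926  0.127 ] jaw -0.076 tilt 0.022 F [ 0.6 -0.4 -1.4] T [ 0.04 -0.01  0.03] w 0.0579 j [-0.23  0.47  1.94  0.01  0.71 -0.16]
travel [  2.86 -10.65   1.82] turn -0.000
```

Emit:
apply_moves --steps '[{"travel": [1.4, -5.3, 0], "turn": 0, "jaw": 1}, {"travel": [2.86, -10.6, 0], "turn": 0, "jaw": 1}, {"travel": [2.86, -10.65, 1], "turn": 0, "jaw": 1}, {"travel": [2.86, -10.65, 1.8], "turn": 0, "jaw": 1}, {"travel": [2.86, -10.65, 1.8], "turn": 0, "jaw": 1}]'

```text
clock: 40.62
eef_pos: [0.5787, 0.0105, 0.1095]
tcp_rot: [0.999, -0.039, 0.01, -0.002]
contact_force: [-0.6, 0.1, -1.2]
gripper_width: 0.0577
```

Run:
```python
from h import *
st(); go([*fx(-.036,-.004),.05],-.076)
print(platepx(zb=.001).tolist()); im=bot.read_camera('side')[:,:,::-1]; cv2.imwrite('pics/raw_r1s.png',im); cv2.imwrite('pics/r1s.png',cv2.resize(im[150:245,290:370],None,fx=5,fy=5,interpolation=cv2.INTER_CUBIC))
for c in(180,210): print([int(v) for v in im[165:200,int(round(290+c/5))].astype(int).mean(1)])
```

```text
t40.62 tcp [0.5787 0.0105 0.1095] jaw -0.078 tilt 0.020 F [-0.6  0.1 -1.2] T [-0.05 -0.01  0.01] w 0.0577 j [-0.04  0.52  1.89  0.01  0.71  0.03]
travel [-0.03 -0.08  5.95] turn -0.002
[[159.0, 207.0], [269.0, 202.0], [145.0, 114.0], [247.0, 110.0], [159.0, 223.0], [269.0, 218.0], [145.0, 130.0], [247.0, 125.0]]
[132, 134, 133, 133, 115, 85, 101, 161, 186, 176, 173, 172, 174, 172, 174, 171, 166, 155, 123, 102, 94, 96, 93, 98, 112, 113, 117, 113, 98, 76, 57, 45, 42, 44, 44]
[108, 102, 88, 102, 119, 133, 152, 175, 181, 169, 167, 168, 172, 170, 170, 172, 172, 165, 136, 105, 93, 91, 90, 98, 109, 115, 117, 114, 94, 65, 48, 44, 50, 48, 49]
```

Emit:
apply_moves --steps '[{"travel": [0, -0.08, 2], "turn": 0, "jaw": 1}, {"travel": [0, -0.08, 4.5], "turn": -0.002, "jaw": 1}, {"travel": [0, -0.08, 5.6], "turn": -0.002, "jaw": 1}, {"travel": [0, -0.08, 6.1], "turn": -0.002, "jaw": 1}, {"travel": [0, -0.08, 6.1], "turn": -0.002, "jaw": 1}]'

```text
clock: 41.3
eef_pos: [0.5805, 0.0112, 0.0492]
tcp_rot: [0.999, -0.038, 0.01, -0.002]
contact_force: [0.2, 0.4, -0.2]
gripper_width: 0.0578
```

Run:
```python
from h import *
st(); print(tofx(bot.sense()['eef_pos']))
```

```text
t41.30 tcp [0.5805 0.0112 0.0492] jaw -0.076 tilt 0.021 F [ 0.2  0.4 -0.2] T [0.06 0.03 0.03] w 0.0578 j [-0.04  0.62  1.92  0.01  0.59  0.03]
[-0.03508103 -0.00429678]
```

Emit:
apply_moves --steps '[{"travel": [0, 0, 0.6], "turn": 0, "jaw": 1}, {"travel": [0, 0, 1.2], "turn": 0, "jaw": 1}, {"travel": [0, 0, 1.2], "turn": 0, "jaw": 1}]'

```text
clock: 41.68
eef_pos: [0.5805, 0.0113, 0.0368]
tcp_rot: [0.999, -0.038, 0.01, -0.002]
contact_force: [-1.0, 0.1, -1.1]
gripper_width: 0.0579
```

Run:
```python
from h import *
st(); print(tofx(bot.sense()['eef_pos']))
```

```text
t41.67 tcp [0.5805 0.0113 0.0368] jaw -0.076 tilt 0.021 F [-1.   0.1 -1.1] T [-0.02  0.02  0.  ] w 0.0579 j [-0.04  0.64  1.92  0.01  0.56  0.03]
[-0.03512761 -0.00419983]
```

Emit:
apply_moves --steps '[{"travel": [0, 0, 0.6], "turn": 0, "jaw": 1}, {"travel": [0.2, 0, 0.8], "turn": 0, "jaw": 1}, {"travel": [0.44, 0, 0.8], "turn": 0, "jaw": 1}, {"travel": [0.55, 0, 0.8], "turn": 0, "jaw": 1}, {"travel": [0.55, 0, 0.8], "turn": 0, "jaw": 1}]'

```text
clock: 42.3
eef_pos: [0.5852, 0.0109, 0.0287]
tcp_rot: [0.999, -0.038, 0.009, -0.002]
contact_force: [-4.7, 0.6, -0.4]
gripper_width: 0.0578
```

Run:
```python
from h import *
st(); print(tofx(bot.sense()['eef_pos']))
```

```text
t42.30 tcp [0.5852 0.0109 0.0287] jaw -0.076 tilt 0.019 F [-4.7  0.6 -0.4] T [ 0.18  0.79 -0.13] w 0.0578 j [-0.04  0.65  1.91  0.01  0.56  0.03]
[-0.03041039 -0.00415476]
```

Emit:
apply_moves --steps '[{"travel": [0, 0, 0.5], "turn": 0, "jaw": 1}, {"travel": [0, 0, 0.75], "turn": 0, "jaw": 1}, {"travel": [0, 0, 0.75], "turn": 0, "jaw": 1}]'

```text
clock: 42.68
eef_pos: [0.5851, 0.011, 0.021]
tcp_rot: [0.999, -0.038, 0.009, -0.002]
contact_force: [-2.9, 0.0, -1.3]
gripper_width: 0.058
```

Run:
```python
from h import *
st(); print(tofx(bot.sense()['eef_pos']))
```

```text
t42.67 tcp [0.5851 0.011  0.021 ] jaw -0.076 tilt 0.018 F [-2.9  0.  -1.3] T [ 0.03  0.5  -0.09] w 0.0580 j [-0.04  0.67  1.92  0.01  0.54  0.03]
[-0.03046506 -0.00410866]
```

Plate 2 is touching the stop at TCP x = -30.4. Lower it the last millimetre, release and lift.

Emit:
apply_moves --steps '[{"travel": [0, 0, 0.15], "turn": 0, "jaw": 1}, {"travel": [0, 0, 0.15], "turn": 0, "jaw": -0.7}, {"travel": [0, 0, 0.15], "turn": 0, "jaw": -0.7}, {"travel": [0, 0, -4], "turn": 0, "jaw": -0.7}, {"travel": [0, 0, -9], "turn": 0, "jaw": -0.7}]'

```text
clock: 43.3
eef_pos: [0.5831, 0.0106, 0.1113]
tcp_rot: [0.999, -0.038, 0.008, -0.002]
contact_force: [0.3, -0.3, 0.0]
gripper_width: 0.0724
```

Run:
```python
from h import *
st(); go([*fx(-.090,-.005),.11],-.076); go([*fx(-.090,-.005),.02],-.076)
```

```text
t43.30 tcp [0.5831 0.0106 0.1113] jaw -0.076 tilt 0.017 F [ 0.3 -0.3  0. ] T [ 0.    0.01 -0.01] w 0.0724 j [-0.04  0.53  1.87  0.01  0.72  0.03]
travel [-5.75  0.04  0.03] turn -0.000
travel [-5.89  0.09  9.03] turn -0.000
```

Emit:
apply_moves --steps '[{"travel": [-4, 0.05, 0], "turn": 0, "jaw": 1}, {"travel": [-6.5, 0.05, 0], "turn": 0, "jaw": 1}, {"travel": [-6.5, 0.05, 3], "turn": 0, "jaw": 1}, {"travel": [-6.6, 0.1, 7], "turn": 0, "jaw": 1}, {"travel": [-6.6, 0.1, 9.2], "turn": 0, "jaw": 1}]'

```text
clock: 43.92
eef_pos: [0.5183, 0.015, 0.0168]
tcp_rot: [0.999, -0.038, 0.008, -0.002]
contact_force: [-0.1, 0.1, 1.0]
gripper_width: -0.0001
```

Run:
```python
from h import *
st(); print(tofx(bot.sense()['eef_pos']))
snap('side','t1s')
```

```text
t43.92 tcp [0.5183 0.015  0.0168] jaw -0.076 tilt 0.016 F [-0.1  0.1  1. ] T [-0.03 -0.02 -0.04] w -0.0001 j [-0.03  0.62  2.07  0.01  0.44  0.03]
[-0.09736919 -0.0051714 ]
```

Emit:
apply_moves --steps '[{"travel": [0.5, 0, 0], "turn": 0, "jaw": 1}, {"travel": [1.0, 0, 0], "turn": 0, "jaw": 1}, {"travel": [1.5, 0, 0], "turn": 0, "jaw": 1}, {"travel": [1.5, 0, 0], "turn": 0, "jaw": 1}]'

```text
clock: 44.48
eef_pos: [0.5335, 0.0138, 0.0159]
tcp_rot: [0.999, -0.038, 0.007, -0.002]
contact_force: [-0.1, -0.1, -0.1]
gripper_width: 0.0
```

Run:
```python
from h import *
st(); print(tofx(bot.sense()['eef_pos']))
```

```text
t44.48 tcp [0.5335 0.0138 0.0159] jaw -0.076 tilt 0.016 F [-0.1 -0.1 -0.1] T [ 0.02  0.01 -0.02] w 0.0000 j [-0.03  0.63  2.03  0.01  0.46  0.03]
[-0.08219236 -0.00519856]
```

Emit:
apply_moves --steps '[{"travel": [0.3, 0, 0], "turn": 0, "jaw": 1}, {"travel": [0.7, 0, 0], "turn": 0, "jaw": 1}, {"travel": [0.7, 0, 0], "turn": 0, "jaw": 1}]'

```text
clock: 44.85
eef_pos: [0.5409, 0.0133, 0.0161]
tcp_rot: [0.999, -0.038, 0.008, -0.002]
contact_force: [-0.9, 0.1, -0.7]
gripper_width: -0.0001
```

Run:
```python
from h import *
st(); print(tofx(bot.sense()['eef_pos']))
```

```text
t44.85 tcp [0.5409 0.0133 0.0161] jaw -0.076 tilt 0.016 F [-0.9  0.1 -0.7] T [ 0.    0.05 -0.02] w -0.0001 j [-0.03  0.64  2.02  0.01  0.47  0.03]
[-0.07478946 -0.00519503]
```

Emit:
apply_moves --steps '[{"travel": [0.15, 0, 0], "turn": 0, "jaw": 1}, {"travel": [0.15, 0, 0], "turn": 0, "jaw": 1}]'

```text
clock: 45.1
eef_pos: [0.5418, 0.0132, 0.0159]
tcp_rot: [0.999, -0.038, 0.007, -0.002]
contact_force: [-3.5, -0.5, 0.9]
gripper_width: -0.0003
```

Run:
```python
from h import *
st(); print(tofx(bot.sense()['eef_pos']))
```

```text
t45.10 tcp [0.5418 0.0132 0.0159] jaw -0.076 tilt 0.015 F [-3.5 -0.5  0.9] T [0.07 0.46 0.02] w -0.0003 j [-0.03  0.64  2.02  0.01  0.47  0.03]
[-0.07386614 -0.00520624]
```

Emit:
apply_moves --steps '[{"travel": [0.15, 0, 0], "turn": 0, "jaw": 1}, {"travel": [0.15, 0, 0], "turn": 0, "jaw": 1}]'

```text
clock: 45.35
eef_pos: [0.5419, 0.0132, 0.0157]
tcp_rot: [0.999, -0.038, 0.006, -0.002]
contact_force: [-7.7, 0.4, 5.6]
gripper_width: 0.0001
```

Run:
```python
from h import *
st(); print(tofx(bot.sense()['eef_pos']))
```

```text
t45.35 tcp [0.5419 0.0132 0.0157] jaw -0.076 tilt 0.013 F [-7.7  0.4  5.6] T [0.13 1.07 0.01] w 0.0001 j [-0.03  0.64  2.01  0.01  0.48  0.03]
[-0.07379089 -0.00521828]
```

Firm contact: -7.7 N and no further motion. Back off, raise and clear the view.

Emit:
apply_moves --steps '[{"travel": [-1.5, 0, 0], "turn": 0, "jaw": 1}, {"travel": [-1.5, 0, -4], "turn": 0, "jaw": 1}, {"travel": [-1.5, 0, -10], "turn": 0, "jaw": 1}, {"travel": [-1.5, 4, -15], "turn": 0, "jaw": 1}, {"travel": [-1.5, 10, -17], "turn": 0, "jaw": 1}]'

```text
clock: 45.98
eef_pos: [0.5181, -0.0844, 0.1872]
tcp_rot: [0.999, -0.037, 0.008, -0.002]
contact_force: [1.3, -0.5, -1.2]
gripper_width: 0.0002
```

Emit:
apply_moves --steps '[{"travel": [0, 5.5, 0], "turn": 0, "jaw": 1}, {"travel": [0, 11, 0], "turn": 0, "jaw": 1}, {"travel": [0, 16.5, 0], "turn": 0, "jaw": 1}, {"travel": [0, 22, 0], "turn": 0, "jaw": 1}, {"travel": [0, 27, 0], "turn": 0, "jaw": 1}]'

```text
clock: 46.6
eef_pos: [0.4974, -0.3553, 0.1858]
tcp_rot: [0.999, -0.037, 0.008, -0.002]
contact_force: [0.3, 1.0, -0.1]
gripper_width: -0.0003
```

Run:
```python
from h import *
st()
t=bot.read_camera('top')[:,:,::-1].copy(); s=bot.read_camera('side')[:,:,::-1].copy(); cv2.imwrite('pics/raw_z1t.png',t);cv2.imwrite('pics/raw_z1s.png',s)
a=cv2.resize(t[158:238,254:384],None,fx=6,fy=6,interpolation=cv2.INTER_CUBIC)
b=cv2.resize(s[130:245,240:380],None,fx=0.1,fy=0.1); o=np.zeros((590,790,3),np.uint8); o[:400,:650]=cv2.resize(t[158:238,254:384],None,fx=5,fy=5,interpolation=cv2.INTER_CUBIC)
o[405:589,:320]=cv2.resize(t[165:285,120:329],(320,184)); o[400:588,330:660]=cv2.resize(s[140:245,245:429],(330,188))
cv2.imwrite('pics/z1.png',o)
```

```text
t46.60 tcp [ 0.4974 -0.3553  0.1858] jaw -0.074 tilt 0.017 F [ 0.3  1.  -0.1] T [-0.03 -0.01 -0.01] w -0.0003 j [-0.68  0.47  1.74  0.02  0.92 -0.61]
```

View pics/z1.png

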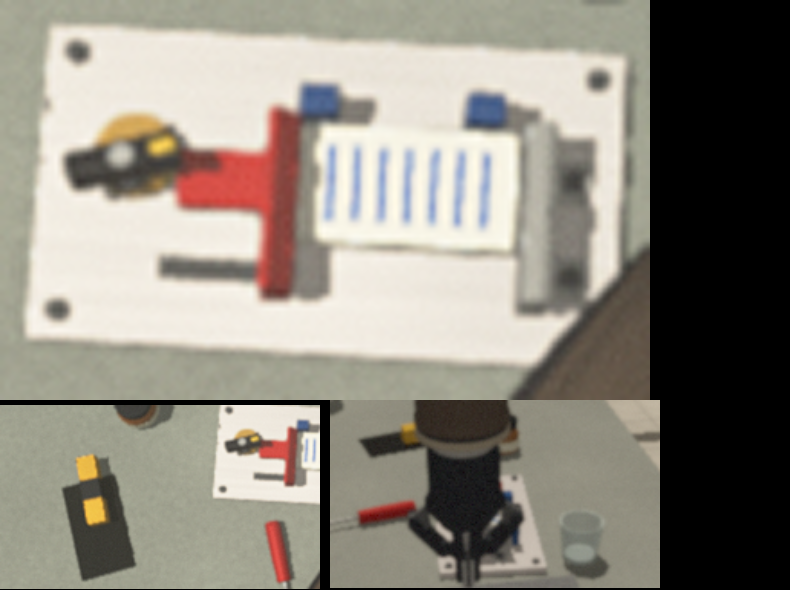

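The stack is square and flush with the posts. But the gauge bar was knocked along its length and now sticks out past the mat's far end, so I'll measure it and put it back.

Run:
```python
from h import *
im=cv2.imread('pics/raw_z1t.png'); hsv=cv2.cvtColor(im,cv2.COLOR_BGR2HSV)
ye=(hsv[...,0]>15)&(hsv[...,0]<30)&(hsv[...,1]>150)&(hsv[...,2]>120); ye[:,220:]=0;ye[:180]=0
m=cv2.morphologyEx(ye.astype(np.uint8),cv2.MORPH_CLOSE,np.ones((15,15)))
c=max(cv2.findContours(m,cv2.RETR_EXTERNAL,cv2.CHAIN_APPROX_NONE)[0],key=cv2.contourArea); r=cv2.minAreaRect(c); w=ray('top',cv2.boxPoints(r),.033)
g=w.mean(0)[:2]; print('gauge',g,r, [np.round(np.arctan2(*(w[i+1]-w[i])[1::-1]),3) for i in(0,1)],[np.round(np.linalg.norm(w[i+1]-w[i]),4) for i in(0,1)])
a=-2.8936;R=np.array([[np.cos(a),-np.sin(a)],[np.sin(a),np.cos(a)]]); print('in mat',R.T@(g-[.4724,.3951]))
go([*g,.15],1.8)
```

```text
gauge [0.52942392 0.40191604] ((178.968017578125, 220.32398986816406), (44.631919860839844, 13.416409492492676), 79.69515228271484) [np.float64(-1.407), np.float64(-2.936)] [np.float64(0.0333), np.float64(0.1138)]
in mat [-0.05695245  0.00738949]
travel [ -2.71 -76.01   3.75] turn 1.265
```

Run:
```python
from h import *
O=(254,158)
w=ray('top',rd(0,O,5,[(66,170),(182,143)]),.07)[:,:2]; f=(w-OF)@RF; d=f[1]-f[0]; print('cam',np.arctan2(-d[1],d[0]),np.linalg.norm(d),f)
w=ray('top',rd(0,O,5,[(322,125),(520,136),(514,251),(315,242)]),.032)[:,:2]; f=(w-OF)@RF; print('plate corners fx',np.round(f,4).tolist(), 'centre',f.mean(0))
for n,b,c in(('beaker',0,(456,178)),('jar',0,(260,206))): print(n,c)
d=cv2.absdiff(cv2.imread('pics/raw_z1t.png'),cv2.imread('pics/raw_top0.png')).max(2)
for n,(x0,y0,x1,y1) in dict(beaker=(345,122,385,160),jar=(190,145,235,182),screw=(285,235,322,262)).items(): print(n,'max/mean diff',d[y0:y1,x0:x1].max(),d[y0:y1,x0:x1].mean().round(1))
```

```text
cam 1.2817803995035424 0.05834616955835629 [[-0.0386662   0.16361521]
 [-0.02203701  0.10768895]]
plate corners fx [[-0.0006, 0.0405], [-0.0009, -0.0601], [-0.0602, -0.0596], [-0.0611, 0.0406]] centre [-0.03071753 -0.00967007]
beaker (456, 178)
jar (260, 206)
beaker max/mean diff 30 20.7
jar max/mean diff 29 17.0
screw max/mean diff 32 21.7
```

Emit:
apply_moves --steps '[{"travel": [0, -5, -5], "turn": 0, "jaw": 1}, {"travel": [0, -11, -8], "turn": 0, "jaw": 1}, {"travel": [0, -17, -8], "turn": 0, "jaw": 1}, {"travel": [0, -23, -8], "turn": 0, "jaw": 1}, {"travel": [0, -29, -8], "turn": 0, "jaw": 1}]'

```text
clock: 47.32
eef_pos: [0.5175, -0.0675, 0.2665]
tcp_rot: [0.999, -0.039, 0.009, -0.001]
contact_force: [2.0, 0.1, -0.5]
gripper_width: 0.0001
```

Emit:
apply_moves --steps '[{"travel": [0, -6, 0], "turn": 0, "jaw": 1}, {"travel": [0, -12, 0], "turn": 0, "jaw": 1}, {"travel": [0, -18, 0], "turn": 0, "jaw": 1}, {"travel": [0, -22, 0], "turn": 0, "jaw": 1}, {"travel": [0, -22, 0], "turn": 0, "jaw": 1}]'

```text
clock: 47.95
eef_pos: [0.5335, 0.1546, 0.2668]
tcp_rot: [0.999, -0.037, 0.009, -0.001]
contact_force: [-0.1, -0.7, 0.4]
gripper_width: -0.0
```

Run:
```python
from h import *
st(); s=bot.read_camera('side')[:,:,::-1].copy(); cv2.imwrite('pics/raw_z2s.png',s); cv2.imwrite('pics/z2.png',cv2.resize(s[130:245,240:380],None,fx=5,fy=5,interpolation=cv2.INTER_CUBIC))
```

```text
t47.95 tcp [0.5335 0.1546 0.2668] jaw -0.074 tilt 0.018 F [-0.1 -0.7  0.4] T [0.03 0.08 0.03] w -0.0000 j [ 0.23  0.3   1.79 -0.    1.03  0.3 ]
```

View pics/z2.png

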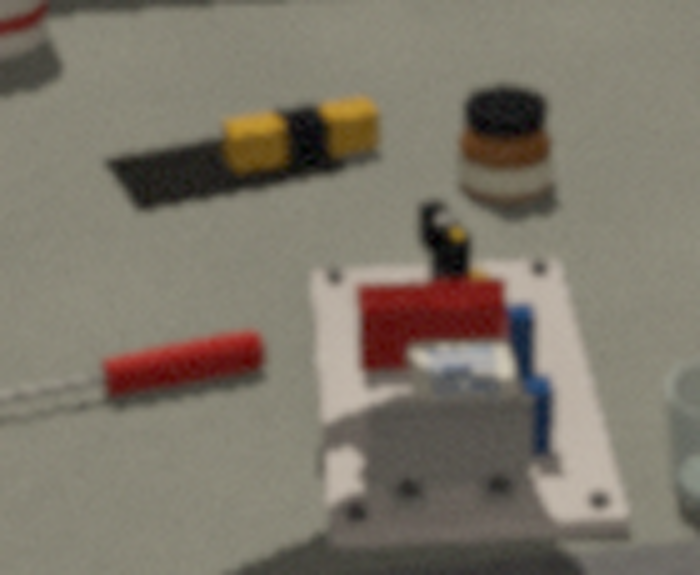

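Run:
```python
from h import *
for z in(.022,.032): print(z,np.round((proj('side',[np.r_[fx(x,y),z] for x,y in((-.0605,.05),(-.0005,.05))])-[240,130])*5+2))
# gauge via side image: yellow+band box centre at mid height
im=cv2.imread('pics/raw_z2s.png'); hsv=cv2.cvtColor(im,cv2.COLOR_BGR2HSV); m=(hsv[...,0]>12)&(hsv[...,0]<32)&(hsv[...,1]>140)&(hsv[...,2]>90); m[165:]=0; m[:,:270]=0;m[:,325:]=0
v,u=np.nonzero(m); b=[(u.min()+u.max())/2,(v.min()+v.max())/2]; g=ray('side',[b],.020)[0,:2]
a=-2.8936;R=np.array([[np.cos(a),-np.sin(a)],[np.sin(a),np.cos(a)]]); print('gauge side',g,'in mat',R.T@(g-[.4724,.3951]))
```

```text
0.022 [[408. 358.]
 [506. 353.]]
0.032 [[408. 344.]
 [506. 339.]]
gauge side [0.52910841 0.40130968] in mat [-0.05649775  0.00789985]
```

Both cameras agree. The stack's top is at 32 mm, so it's two plates, flat and flush. The gauge's middle is on the mat at (-57, +8) mm, within limits. Handing in.

Run:
```python
from h import *
print(bot.finish_job()); st()
```

```text
the job is handed in; nothing more can be done
None
the job is handed in; nothing more can be done
```

The job is handed in. My last checks put everything inside the limits, with one thing left off-centre: the gauge bar on its mat. No verdict came back.

- **Gap:** I closed the bolt until the bar jammed, then backed it off. Nudging the gripped bar from fence to fence showed about 2.4 mm of play, so I tightened the bolt by 0.11 rad. A second test gave about 1.3 mm, a gap of roughly 113.3 to 113.7 mm. The last picture puts the bolt at 1.28 rad, against 1.295 expected from the turns, so the setting held.
- **Slide:** I slid the bar, gripped, along the bed to the end stop. It met the stop with about 7 N and did not move further. It may have ridden a millimetre or so off the bed for part of the way.
- **Plates:** Two plates were on the grey mat. Each was laid between the fences and slid to the stop, and the stack then got a tap of about 8 N. The pictures show the stack top at 32 mm, as two flat plates should be. The top plate's edge is within about 1 mm of the stop; the lower plate is hidden, so I only have its contact force.
- **Gauge bar:** I put it back near the middle of its mat, but it was later knocked along its length. Both cameras put its middle at x = -57 mm and y = +8 mm on the mat (limits ±70 and ±45), with one end overhanging. I left it there instead of regripping it.
- **Bystanders:** The beaker, jar and screwdriver show no movement in the top pictures.
- **Odd readings:** While turning the bolt, the friction torque read with the opposite sign to the jam torque, so I relied on the play test. The tool tilted up to 0.04 rad during the run; I trimmed it back to about 0.02.

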